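Fetch the paint tube from under the keyed trays

TASK

Get the paint tube out of the supply box: lift the small cup and then the bridge tray off the box and stand them both flat on the cork mat, then lay the tube flat in the tube rest. After that put the bridge tray back across the box and the cup back on the tray, each seated fully down with its wide lug in the wide notch and its narrow lug in the narrow notch. Leave the roll of tape and the vase alone.

Things in the scene. Friction and masses are not known exactly. Their poses are not given: they have to be found in the camera images.
- cup_center (a point): Centre (half-way up) of the small grey cup on top of the bridge tray: 40 (its x) x 69 (y) x 44 mm high. Ears reach to y = +-45 mm; under each hangs a round-bottomed lug, 9 mm deep, 14 mm wide (x) at +y, 7 mm at -y, ending 1 mm above the cup's flat bottom. Grasp from above across x on its upper part: stacked, the tray's rim (56 mm across) is 12 mm below this point. 90 g.
- tray_center (a point): Centre (half-way up) of the grey bridge tray across the box: trough 56 (its x) x 118 (y) x 28 mm high, ears to y = +-80 mm with lugs under them 18 mm wide (x) at +y, 10 mm at -y, 11 mm deep. Cross walls at y = +-40 mm have notches 17 (+y) and 10 mm (-y) wide for the cup's lugs; the cup is home with its centre 26 mm above this point, axes parallel; play 1.5 mm x, 3 mm y. Grasp across x. 150 g.
- tube_center (a point): Centre (half-way up) of the loose silver paint tube, 131 mm long (its y; cap at -y), 38 mm wide (x), 24 mm high. It starts lying flat on the floor of the supply box, lengthwise under the bridge tray, its two ends showing on either side of the tray. Grasp from above across its width. 45 g.
- box: Fixed open plywood supply box, 200 (its x) x 140 (y) x 74 mm high, walls 8 mm, inner floor 30 mm above the desk; origin at the centre of its underside. The rim of each long side has a notch in its middle, 13 mm deep, 21 mm wide at +y, 13 mm at -y, for the bridge tray's lugs. The tray is home with its centre 76 mm above this origin, axes parallel, ears down on the rims; play 1.5 mm along x, 3 mm along y.
- mat: The cork mat: a fixed plywood block 200 x 200 mm topped with cork, its top 28 mm above the desk; the side area; origin at the centre of its underside. Standing on it, the centre of the cup is 50 mm above this origin, that of the tray 42 mm.
- rest: Fixed plywood tube rest, 168 (its x) x 74 (y) mm, floor 28 mm above the desk; origin at the centre of its underside. Inside 156 mm long between end walls, 62 mm wide between corner lips, both 10 mm above its floor; the long sides are open over the middle 96 mm, where fingers fit. The tube lies in it along x, cap either way, its centre 40 mm above this origin.
- tape: Bystander: loose roll of masking tape lying flat, 101 x 112 x 24 mm; origin at the centre of its underside. Leave alone.
- vase: Bystander: loose white bud vase with painted green leaves, lying on its side, 96 x 142 x 98 mm; origin at the centre of its underside. Leave alone.

How it is judged:
On the way, in this order (a step that is already met when the one before it is completed fails the run):
1. the cup stands flat on the mat, the bridge tray still on the box (x of cup_center in the frame of mat between -0.1 and 0.1 m and y of cup_center in the frame of mat between -0.1 and 0.1 m and z of cup_center in the frame of mat between 0.046 and 0.054 m and angle between cup_center's own z axis and vertical below 0.06 rad and x of tray_center in the frame of box between -0.005 and 0.005 m and y of tray_center in the frame of box between -0.006 and 0.006 m and z of tray_center in the frame of box between 0.0735 and 0.0785 m and angle between tray_center's own z axis and vertical below 0.04 rad and linear speed of cup below 0.03 m/s), for 0.2 s.
2. the bridge tray too stands flat on the mat (x of cup_center in the frame of mat between -0.1 and 0.1 m and y of cup_center in the frame of mat between -0.1 and 0.1 m and z of cup_center in the frame of mat between 0.046 and 0.054 m and angle between each of cup_center, tray_center's own z axis and vertical below 0.06 rad and x of tray_center in the frame of mat between -0.1 and 0.1 m and y of tray_center in the frame of mat between -0.1 and 0.1 m and z of tray_center in the frame of mat between 0.038 and 0.046 m and linear speed of each of cup, tray below 0.03 m/s), for 0.2 s.
3. the tube lies in the rest, cup and tray still on the mat (x of tube_center in the frame of rest between -0.02 and 0.02 m and y of tube_center in the frame of rest between -0.016 and 0.016 m and z of tube_center in the frame of rest between 0.035 and 0.045 m and angle between the y axis of tube_center and the x axis of rest, either way round below 0.25 rad and angle between tube_center's own z axis and vertical below 0.12 rad and x of cup_center in the frame of mat between -0.1 and 0.1 m and y of cup_center in the frame of mat between -0.1 and 0.1 m and z of cup_center in the frame of mat between 0.046 and 0.054 m and angle between each of cup_center, tray_center's own z axis and vertical below 0.06 rad and x of tray_center in the frame of mat between -0.1 and 0.1 m and y of tray_center in the frame of mat between -0.1 and 0.1 m and z of tray_center in the frame of mat between 0.038 and 0.046 m and linear speed of tube below 0.03 m/s), for 0.2 s.
4. the bridge tray is seated on the box again, the tube in the rest, the cup still on the mat (x of tray_center in the frame of box between -0.005 and 0.005 m and y of tray_center in the frame of box between -0.006 and 0.006 m and z of tray_center in the frame of box between 0.0735 and 0.0785 m and angle between tray_center's own z axis and vertical below 0.04 rad and x of tube_center in the frame of rest between -0.02 and 0.02 m and y of tube_center in the frame of rest between -0.016 and 0.016 m and z of tube_center in the frame of rest between 0.035 and 0.045 m and angle between the y axis of tube_center and the x axis of rest, either way round below 0.25 rad and angle between tube_center's own z axis and vertical below 0.12 rad and x of cup_center in the frame of mat between -0.1 and 0.1 m and y of cup_center in the frame of mat between -0.1 and 0.1 m and z of cup_center in the frame of mat between 0.046 and 0.054 m and angle between cup_center's own z axis and vertical below 0.06 rad and linear speed of tray below 0.03 m/s), for 0.2 s.
At the end, for the whole second after the job is handed in: Tray seated on the box and cup seated on the tray (each within 5 mm in x, 6 mm in y, 2.5 mm in height, level within 0.04 rad); tube flat in the rest (within 20 mm lengthwise, 16 mm sideways, 5 mm in height, aligned within 0.25 rad); all at rest (x of tray_center in the frame of box between -0.005 and 0.005 m and y of tray_center in the frame of box between -0.006 and 0.006 m and z of tray_center in the frame of box between 0.0735 and 0.0785 m and angle between each of tray_center, cup_center's own z axis and vertical below 0.04 rad and x of cup_center in the frame of tray_center between -0.005 and 0.005 m and y of cup_center in the frame of tray_center between -0.006 and 0.006 m and z of cup_center in the frame of tray_center between 0.0235 and 0.0285 m and x of tube_center in the frame of rest between -0.02 and 0.02 m and y of tube_center in the frame of rest between -0.016 and 0.016 m and z of tube_center in the frame of rest between 0.035 and 0.045 m and angle between the y axis of tube_center and the x axis of rest, either way round below 0.25 rad and angle between tube_center's own z axis and vertical below 0.12 rad and linear speed of each of cup, tray, tube below 0.03 m/s); the robot touches nothing.
It fails at once if a bystander (tape, vase) is moved by more than 20 mm (distance of any of tape, vase from where it was at the start of the episode above 0.02 m).
It also fails if it takes over 131 s, if anything falls off the work surface, if the arm or the gripper's body presses on something with over 40 N, if the wrist force passes 120 N, or if a joint passes its speed limit or range.

ROBOT

A 7-joint arm with a two-finger parallel gripper is mounted at the origin on a cart in front of the work surface, level with it; the furniture and walls round the work are solid. World frame = base frame: x ahead of the robot, y to its left, z up, the work surface at z = 0. Lengths are in m, angles in rad, forces in N, time in s.
With the tool pointing down it reaches from about 0.4 to 0.85 m from the base axis. Payload 4.4 kg.
Tool frame: the origin (TCP) lies at the very end of the fingers, on their centre line; the grasp point (between the pads) lies 19 mm behind it (bot.pinch_z is the distance from the TCP to the grasp point, in m); z points along the fingers, y is the direction in which the jaws open and shut (so a half turn about z gives the same grasp; the last joint's range is limited). The gripper opens to 94 mm and grips with 3 to 60 N. Pads are 16 mm wide; open, the fingers measure 119 mm over their backs; the gripper's body (75 mm by 177 mm) begins 78 mm behind the grasp point.
Start: joints at [-1.34, 0.628, 0.038, 1.517, -0.027, 0.996, -0.02], TCP at [0.19, 0.622, 0.205] pointing down, gripper open.
Joint ranges: [-3.06, 3.06], [-0.37, 2.12], [-1.25, 1.32], [0.18, 2.47], [-1.1, 4.24], [0.23, 1.98], [-2.94, 2.94]. Speed limits (rad/s): [2.57, 2.57, 3.14, 3.14, 3.14, 3.14, 3.14].

INTERFACE

Orientations are given as a rotation vector (axis times angle).
In Python, from bench import bot, eyes, workorder gives the robot as it stands.
- The arm moves only by the tool step_arm, never from a script. Its argument "plan" is text: rows parted by semicolons, each of 7 numbers parted by spaces: the shift along the tool's x, y, z in cm, then the turn, a rotation vector about the tool's x, y, z in rad, then the closure in counts, from 0 (fully open) to 255 (shut). A call has 1 to 8 rows; each row shifts and turns the pose as measured when the row begins, along the tool's axes as they then stand; what a row does not reach is not made up. A row lasts 1/12 s, in which the tool goes at most 41.7 mm and 7.16 degrees, less where a joint would pass 70% of its speed; a pose out of reach is approached as far as the arm can. A call is refused whole if a number of a shift passes 4.17 or a number of a turn 0.125, either way. A call with a gripper value outside its range is refused whole. The fingers move at their own pace and stop on an object; the grip force is fixed at half the most. Time passes only in rows, so rows that do not move let the fingers close. It gives the time, the measured TCP pose, the force and the opening at its end, in the units of the state.
- bot.get_obs(): the state, without advancing time (a new reading comes with each control period).
- eyes.read_camera(name): name is "scene" or "side" or "wrist"; returns (picture, depth): 420x560x3 uint8, red, green, blue; 420x560 float32, m along the optical axis (not along the pixel's ray), 0 where there is no reading.
- eyes.get_calibration(name): a dict with "fov_y" (degrees; the focal length in pixels is half the picture's height over the tangent of half this angle, whatever the lens; pixels are square), "cx", "cy" (the principal point, pixels), "pose" (4x4, takes a point from camera to world coordinates); the wrist camera has in their place "hand_eye" (4x4, takes a point from camera to tool coordinates, whose origin is the TCP and whose axes are the flange's). Camera axes: x right, y up, looking along -z (the intrinsics and any distortion apply to the point x, -y, -z); pixel columns grow to the right and rows downward; lengths in m; the calibration is good to about 2 mm. A picture is of the moment at which its call begins: read the wrist's pose just before it. get_calibration takes no time and is no camera call.
- workorder.finish_job(): hands the job in, once; it reports no verdict.
The state is a dict: "t": time; "joint_positions": joint angles; "qd": joint speeds; "joint_efforts": joint torques, N m; "eef_pos": TCP position; "eef_rot": TCP orientation; "contact_force": force on the tool from outside, world axes, zero at the start; "wrist_torque": the same for the moment, N m; "grip_width": finger opening in m.
Only numpy, scipy, OpenCV 4.12 (cv2) and the standard library are available. Lean on these libraries where they do the work, as an engineer would, in place of code of your own. Each camera call takes 0.05 s, during which the arm holds its last target.

## Working session

There is one attempt and no reset: what is moved stays moved. The work goes in short steps, Python scripts to look and compute and a tool call to move; the robot and the scene stay as the last step left them, time stands still between calls to the robot, and variables do not carry over. Pictures are saved under pics/ and viewed, and the job is handed in when it is done.

Besides the shell and the picture viewer there is one more tool, called after "Emit:" as name(argument=value, ...) on one line, values as JSON. step_arm: Moves the arm, as the interface text tells. Its arguments: {"type":"object","properties":{"plan":{"type":"string"}},"required":["plan"]}

```bash
ls; mkdir -p pics
cat > h.py <<'E'
import numpy as np, cv2
from bench import bot, eyes, workorder
from scipy.spatial.transform import Rotation as R
def snap(n,f):
    o=bot.get_obs(); p,d=eyes.read_camera(n); cv2.imwrite(f'pics/{f}.png',p[:,:,::-1]); np.savez(f'pics/{f}.npz',p=p,d=d,pos=o['eef_pos'],rot=o['eef_rot']); return o,p,d
def cal(n,pos=None,rot=None):
    c=eyes.get_calibration(n); f=210/np.tan(np.radians(c['fov_y'])/2)
    if n=='wrist':
        T=np.eye(4);T[:3,:3]=R.from_rotvec(rot).as_matrix();T[:3,3]=pos;P=T@np.array(c['hand_eye'])
    else: P=np.array(c['pose'])
    return f,c['cx'],c['cy'],P,c
E
python3 - <<'E'
from h import *
for n in('scene','side','wrist'):
    o,p,d=snap(n,n+'0'); print(n,eyes.get_calibration(n))
print(o)
E
```

```text
pics
scene {'fov_y': 49.308546061863545, 'cx': 272.27549623797404, 'cy': 211.18614350226878, 'pose': array([[ 0.79473519,  0.44966195, -0.40767647,  0.21829166],
       [-0.60679843,  0.5733049 , -0.55056076, -0.54554114],
       [-0.01384331,  0.68492746,  0.72847974,  0.83039333],
       [ 0.        ,  0.        ,  0.        ,  1.        ]])}
side {'fov_y': 44.74845506358405, 'cx': 273.7926896644473, 'cy': 201.0435803031834, 'pose': array([[ 0.99952564,  0.00831755, -0.02965322,  0.58247572],
       [-0.02981871,  0.50219231, -0.86424171, -1.26204827],
       [ 0.00770325,  0.86471596,  0.50220211,  0.80090947],
       [ 0.        ,  0.        ,  0.        ,  1.        ]])}
wrist {'fov_y': 62.513807875565924, 'cx': 282.4136384388119, 'cy': 206.11905310534866, 'hand_eye': array([[-6.60091848e-04,  9.59883511e-01,  2.80398305e-01,
         8.32011819e-02],
       [ 9.99999406e-01,  8.76752889e-04, -6.47254932e-04,
        -1.41767326e-04],
       [-8.67129361e-04,  2.80397711e-01, -9.59883520e-01,
        -1.79209933e-01],
       [ 0.00000000e+00,  0.00000000e+00,  0.00000000e+00,
         1.00000000e+00]])}
{'t': 0.1, 'joint_positions': array([-1.33983425,  0.62923099,  0.0384358 ,  1.51822629, -0.02696844,
        0.99629742, -0.01997263]), 'qd': array([ 5.50196601e-05, -3.36570101e-03,  1.27470820e-03, -1.79867473e-03,
        1.14704231e-03,  2.39063071e-03,  1.35441629e-04]), 'joint_efforts': array([ 3.18419094e-03, -5.50779855e+01,  1.14793181e+00, -1.87112331e+01,
       -5.20417385e-02,  1.91140431e-02,  4.38618554e-05]), 'eef_pos': array([0.18988223, 0.62104422, 0.20467394]), 'eef_rot': array([-4.64331306e-01, -3.10687751e+00,  2.56200988e-03]), 'contact_force': array([ 0.15962853,  0.5586564 , -0.18630687]), 'wrist_torque': array([ 0.03838396, -0.04595069, -0.05338656]), 'grip_width': 0.09378279785738697}
```

View pics/scene0.png

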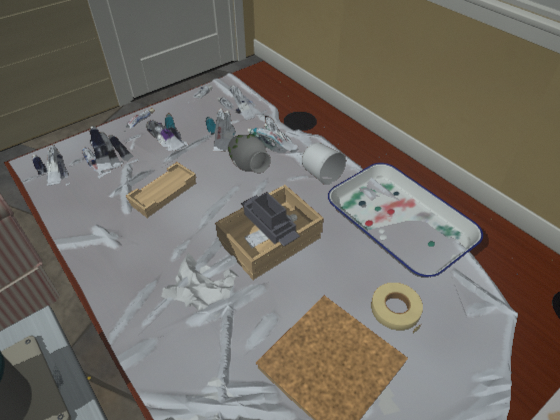

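View pics/side0.png

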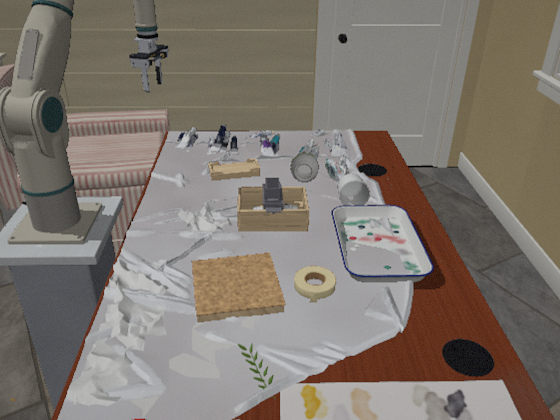

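View pics/wrist0.png

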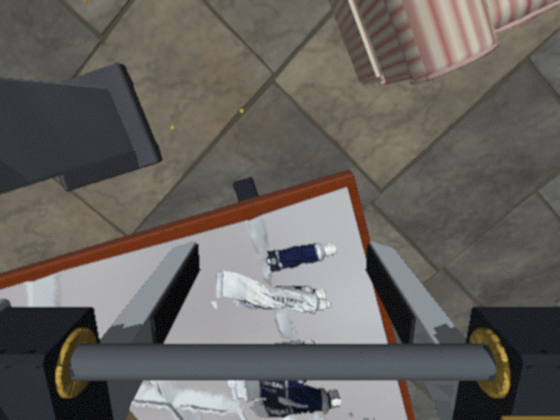

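```bash
cat >> h.py <<'E'
def cloud(n,f):
    z=np.load(f'pics/{f}.npz'); d=z['d']; fo,cx,cy,P,_=cal(n,z['pos'],z['rot'])
    v,u=np.mgrid[0:420,0:560]; X=np.stack([(u-cx)/fo*d,-(v-cy)/fo*d,-d],-1)
    W=X@P[:3,:3].T+P[:3,3]; W[d<=0]=np.nan; return W,z['p']
E
python3 - <<'E'
from h import *
for n in('scene','side'):
    W,p=cloud(n,n+'0')
    def at(*l):
        for u,v in l: print(n,(u,v),np.round(W[v,u],3))
    if n=='scene': at((332,300),(262,362),(405,357),(330,360),(163,190),(268,218),(397,289),(323,160),(250,150),(150,130),(100,300),(232,228),(300,216))
    else: at((240,285),(272,190),(235,170),(255,365),(350,185),(305,165),(315,270))
    # top-down map
    x0,x1,y0,y1,s=0.1,1.1,-0.6,0.6,500
    im=np.zeros((int((y1-y0)*s),int((x1-x0)*s),3),np.uint8); hm=np.full(im.shape[:2],-1.)
    for (x,y,z),c in zip(W.reshape(-1,3),p.reshape(-1,3)):
        if not np.isfinite(z): continue
        i=int((y1-y)*s);j=int((x-x0)*s)
        if 0<=i<im.shape[0] and 0<=j<im.shape[1] and -0.02<z<.3 and z>hm[i,j]: hm[i,j]=z; im[i,j]=[int(np.clip(z/.15,0,1)*255)]*3 if z>.012 else (c[::-1]//2+[60,0,0]).astype(int).clip(0,255)
    cv2.imwrite(f'pics/top_{n}.png',im)
E
```

```text
scene (332, 300) [ 0.623 -0.202  0.006]
scene (262, 362) [ 0.422 -0.229  0.027]
scene (405, 357) [ 0.635 -0.384  0.029]
scene (330, 360) [ 0.524 -0.303  0.025]
scene (163, 190) [0.495 0.291 0.027]
scene (268, 218) [ 0.6   -0.014  0.113]
scene (397, 289) [ 0.74  -0.272  0.023]
scene (323, 160) [0.841 0.079 0.085]
scene (250, 150) [0.72  0.223 0.086]
scene (150, 130) [0.589 0.553 0.016]
scene (100, 300) [0.239 0.099 0.003]
scene (232, 228) [0.559 0.073 0.033]
scene (300, 216) [0.707 0.004 0.033]
side (240, 285) [ 0.537 -0.321  0.027]
side (272, 190) [ 0.62  -0.026  0.118]
side (235, 170) [0.504 0.277 0.029]
side (255, 365) [ 0.573 -0.551  0.013]
side (350, 185) [0.872 0.15  0.037]
side (305, 165) [0.742 0.304 0.032]
side (315, 270) [ 0.72  -0.261  0.021]
```

View pics/top_scene.png

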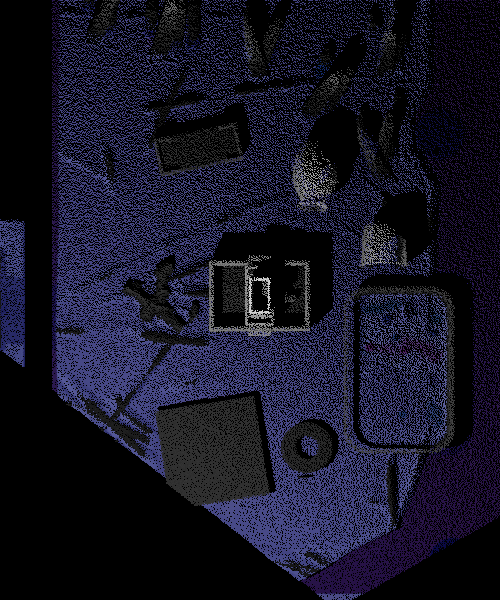

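Run:
```python
from h import *
p=cv2.imread('pics/scene0.png'); cv2.imwrite('pics/z1.png',cv2.resize(p[170:290,190:350],None,fx=5,fy=5,interpolation=cv2.INTER_CUBIC))
p=cv2.imread('pics/side0.png'); cv2.imwrite('pics/z2.png',cv2.resize(p[150:250,200:360],None,fx=5,fy=5,interpolation=cv2.INTER_CUBIC))
```

```text
(no output)
```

View pics/z1.png

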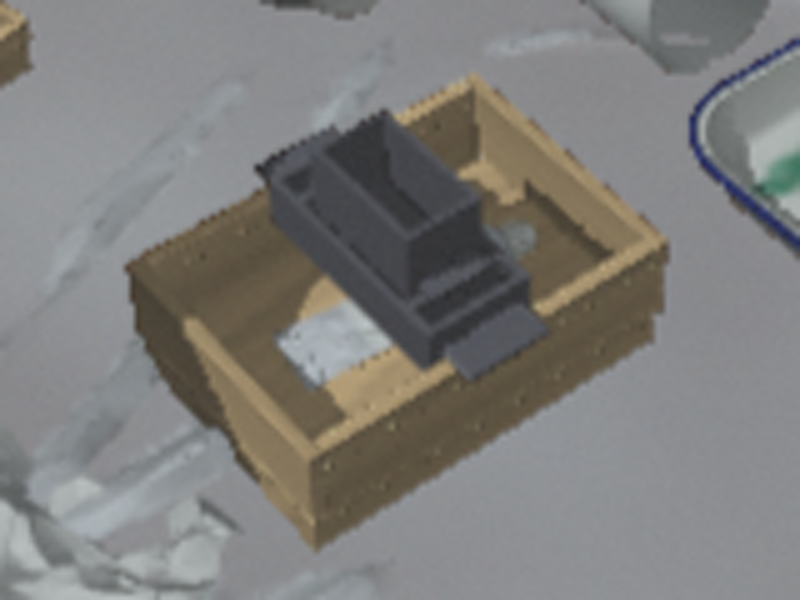

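View pics/z2.png

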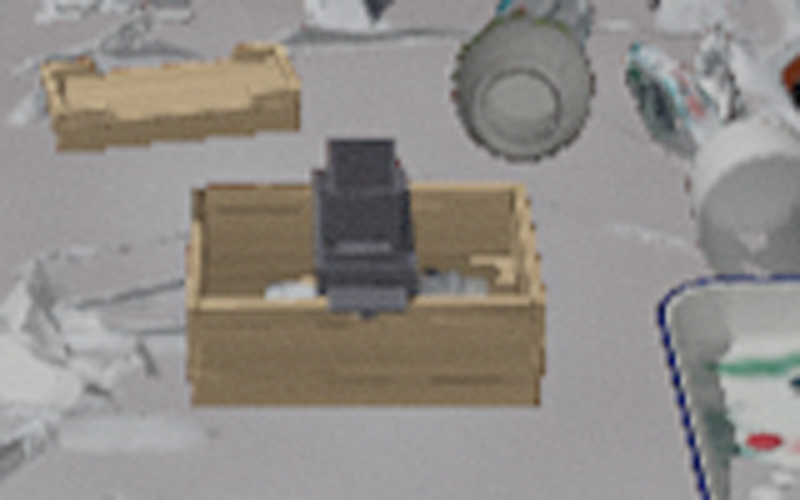

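```bash
cat >> h.py <<'E'
def rt(psi,tilt=None):
    y=np.array([np.cos(psi),np.sin(psi),0]);z=np.array([0,0,-1.]);return np.stack([np.cross(y,z),y,z],1)
def go(pos,psi,g,vmax=.040,n=8):
    o=bot.get_obs(); p=np.array(o['eef_pos']);Rm=R.from_rotvec(o['eef_rot']).as_matrix(); Rt=rt(psi); pos=np.array(pos)
    w=R.from_matrix(Rm.T@Rt).as_rotvec(); k=int(np.ceil(max(np.linalg.norm(pos-p)/vmax,np.linalg.norm(w)/.12,1)))
    rows=[];pp,Rp=p,Rm
    for i in range(1,min(k,n)+1):
        pn=p+(pos-p)*i/k; Rn=Rm@R.from_rotvec(w*i/k).as_matrix()
        d=Rp.T@(pn-pp)*100; t=R.from_matrix(Rp.T@Rn).as_rotvec(); rows.append(' '.join(f'{a:.2f}' for a in d)+' '+' '.join(f'{a:.3f}' for a in t)+f' {g}'); pp,Rp=pn,Rn
    y=Rm[:,1]; print('t',round(o['t'],2),'at',np.round(p,4),'psi',round(np.arctan2(y[1],y[0]),4),'tilt',np.round(Rm[:2,2],4),'need',k,'rows; w',np.round(o['grip_width'],4),'F',np.round(o['contact_force'],1),'q',np.round(o['joint_positions'],2)); print(';'.join(rows))
E
python3 -c "
from h import *
go([.60,0.0,.36],0,0)"
```

```text
t 0.15 at [0.1899 0.6211 0.2048] psi 1.274 tilt [-0.0004 -0.0013] need 20 rows; w 0.094 F [ 0.5  0.5 -0. ] q [-1.34  0.63  0.04  1.52 -0.03  1.   -0.02]
-2.87 -2.37 -0.77 -0.000 0.000 0.064 0;-3.01 -2.18 -0.77 -0.000 0.000 0.064 0;-3.15 -1.99 -0.77 -0.000 0.000 0.064 0;-3.27 -1.78 -0.77 -0.000 0.000 0.064 0;-3.37 -1.57 -0.77 -0.000 0.000 0.064 0;-3.47 -1.35 -0.77 -0.000 0.000 0.064 0;-3.55 -1.13 -0.77 -0.000 0.000 0.064 0;-3.61 -0.90 -0.77 -0.000 0.000 0.064 0
```

Emit:
step_arm(plan="-2.9 -2.4 -0.8 0 0 0.064 0;-3 -2.2 -0.8 0 0 0.064 0;-3.1 -2 -0.8 0 0 0.064 0;-3.3 -1.8 -0.8 0 0 0.064 0;-3.4 -1.6 -0.8 0 0 0.064 0;-3.5 -1.4 -0.8 0 0 0.064 0;-3.5 -1.1 -0.8 0 0 0.064 0;-3.6 -0.9 -0.8 0 0 0.064 0")

```text
t: 0.82
eef_pos: [0.3486, 0.3669, 0.2647]
eef_rot: [-1.24, -2.878, 0.011]
contact_force: [1.2, 0.7, -0.1]
grip_width: 0.0938
```

```bash
python3 -c "
from h import *
go([.60,0.0,.36],0,0)"
```

```text
t 0.82 at [0.3486 0.3669 0.2647] psi 0.7571 tilt [-0.0098 -0.0036] need 12 rows; w 0.0938 F [ 1.2  0.7 -0.1] q [-1.01  0.36  0.21  1.83 -0.1   0.97 -0.01]
-3.66 -0.58 -0.80 -0.001 -0.000 0.063 0;-3.69 -0.35 -0.80 -0.001 -0.000 0.063 0;-3.70 -0.12 -0.80 -0.001 -0.000 0.063 0;-3.70 0.12 -0.80 -0.001 -0.000 0.063 0;-3.69 0.35 -0.80 -0.001 -0.000 0.063 0;-3.66 0.58 -0.80 -0.001 -0.000 0.063 0;-3.61 0.81 -0.80 -0.001 -0.000 0.063 0;-3.56 1.04 -0.80 -0.001 -0.000 0.063 0
```

Joint 1 is reversed (az 0 ≈ joint 0), good range everywhere.

Emit:
step_arm(plan="-3.7 -0.6 -0.8 0 0 0.064 0;-3.7 -0.3 -0.8 0 0 0.064 0;-3.7 -0.1 -0.8 0 0 0.064 0;-3.7 0.1 -0.8 0 0 0.064 0;-3.7 0.4 -0.8 0 0 0.064 0;-3.7 0.6 -0.8 0 0 0.064 0;-3.6 0.8 -0.8 0 0 0.064 0;-3.6 1 -0.8 0 0 0.064 0")

```text
t: 1.48
eef_pos: [0.518, 0.1053, 0.331]
eef_rot: [-1.959, -2.446, 0.013]
contact_force: [0.3, 0.2, -0.4]
grip_width: 0.0939
```

```bash
python3 -c "
from h import *
go([.60,0.0,.36],0,0)"
```

```text
t 1.48 at [0.518  0.1053 0.331 ] psi 0.2204 tilt [-0.0111 -0.002 ] need 4 rows; w 0.0939 F [ 0.3  0.2 -0.4] q [-0.56  0.36  0.44  1.67 -0.16  1.16  0.14]
-3.02 1.42 -0.74 -0.003 0.000 0.055 0;-2.93 1.58 -0.74 -0.003 0.000 0.055 0;-2.84 1.74 -0.73 -0.003 0.000 0.055 0;-2.74 1.90 -0.73 -0.003 0.000 0.055 0
```

Emit:
step_arm(plan="-3 1.4 -0.7 0 0 0.055 0;-2.9 1.6 -0.7 0 0 0.055 0;-2.8 1.7 -0.7 0 0 0.055 0;-2.7 1.9 -0.7 0 0 0.055 0;0 0 0 0 0 0 0;0 0 0 0 0 0 0")

```text
t: 1.98
eef_pos: [0.6041, -0.0156, 0.3602]
eef_rot: [-2.25, -2.192, 0.018]
contact_force: [0.1, -0.0, -0.8]
grip_width: 0.0938
```

Run:
```python
from h import *
go([.60,0.0,.36],0,0)
snap('wrist','w1')
```

```text
t 1.98 at [ 0.6041 -0.0156  0.3602] psi -0.0262 tilt [-0.0089 -0.0077] need 1 rows; w 0.0938 F [ 0.1 -0.  -0.8] q [-0.34  0.48  0.52  1.42 -0.23  1.31  0.17]
1.55 -0.45 0.02 -0.009 0.008 -0.026 0
```

View pics/w1.png

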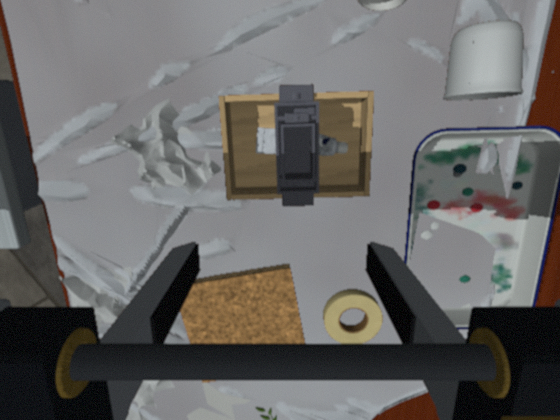

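Run:
```python
from h import *
W,p=cloud('wrist','w1'); hsv=cv2.cvtColor(p,cv2.COLOR_RGB2HSV)
print(np.round(W[145,297],3),np.round(W[130,280],3),np.round(W[300,250],3),np.round(W[50,200],3),np.round(W[100,230],3))
def rect(m,name):
    m=m.astype(np.uint8); n,l,s,c=cv2.connectedComponentsWithStats(m); k=1+np.argmax(s[1:,4]); 
    P=W[l==k]; P=P[:,:2].astype(np.float32); r=cv2.minAreaRect(P*1000); print(name,s[k],np.round(r[0],1),np.round(r[1],1),round(r[2],1)); 
z=W[...,2]; z=np.nan_to_num(z,nan=-1)
reg=np.zeros(z.shape,bool); reg[70:225,200:400]=1
rect(reg&(z>.115)&(z<.14),'cuptop')
rect(reg&(p.max(2)<105)&(z>.08)&(z<.10),'traytop')
rect(reg&(p.max(2)<105)&(z>.07),'dark')
rect(reg&(z>.062)&(z<.082)&(hsv[...,1]>60),'rim')
rect(reg&(z>.062),'all')
rect(reg&(z>.022),'box')
```

```text
[0.62  0.014 0.082] [0.598 0.032 0.066] [ 0.539 -0.249  0.028] [ 0.485  0.143 -0.001] [0.535 0.073 0.075]
cuptop [281 123  34  59 526] [619.6   9.1] [69.  39.5] 89.6
traytop [ 284  127   27   49 1296] [619.9   7.2] [34.1 60.5] 0.2
dark [ 223   84  149  123 5327] [620.    8.9] [200.1 160. ] 0.1
rim [ 314   91   60  106 1351] [680.8   9.8] [ 75.7 138.6] 0.0
all [ 218   84  156  123 7910] [620.    8.9] [200.2 160. ] 0.1
box [  218    84   156   123 16253] [620.    8.9] [200.2 160. ] 0.1
```

Run:
```python
from h import *
def rect(W,m,name):
    m=m.astype(np.uint8); n,l,s,c=cv2.connectedComponentsWithStats(m); k=1+np.argmax(s[1:,4]); 
    P=W[l==k]; zz=np.median(P[:,2]);P=P[:,:2].astype(np.float32); r=cv2.minAreaRect(P*1000); print(name,s[k],np.round(r[0],1),np.round(r[1],1),round(r[2],1),'z',round(zz,4))
for n,f in(('wrist','w1'),('scene','scene0'),('side','side0')):
    W,p=cloud(n,f); z=np.nan_to_num(W[...,2],nan=-1); X,Y=W[...,0],W[...,1]; print(n)
    a=(X>.48)&(X<.76)&(Y>-.12)&(Y<.13)
    rect(W,a&(z>.115)&(z<.14),'cup'); rect(W,a&(z>.062)&(z<.13),'all')
    rect(W,(X<.67)&(Y<-.17)&(z>.015)&(z<.05),'mat')
    rect(W,(X>.6)&(Y<-.17)&(Y>-.4)&(X>.655)&(z>.015)&(z<.05),'tape')
    rect(W,(X<.63)&(X>.38)&(Y>.2)&(Y<.4)&(z>.016),'rest')
    rect(W,(X>.64)&(X<.78)&(Y>.15)&(Y<.4)&(z>.02),'vase?')
```

```text
wrist
cup [281 123  34  59 526] [619.6   9.1] [69.  39.5] 89.6 z 0.1238
all [ 218   84  156  123 7910] [620.    8.9] [200.2 160. ] 0.1 z 0.0787
mat [ 180  267  126   77 7772] [ 520.4 -280.1] [200.2 149.8] 8.9 z 0.0278
tape [ 324  292   59   52 2024] [ 714.2 -293.3] [ 98.7 100.7] 86.5 z 0.0234Traceback (most recent call last):
  File "<stdin>", line 11, in <module>
  File "<stdin>", line 3, in rect
    return _wrapfunc(a, 'argmax', axis=axis, out=out, **kwds)
    return bound(*args, **kwds)
ValueError: attempt to get argmax of an empty sequence
```

Run:
```python
from h import *
def rect(W,m,name):
    m=m.astype(np.uint8); n,l,s,c=cv2.connectedComponentsWithStats(m)
    if n<2: return
    k=1+np.argmax(s[1:,4]); 
    P=W[l==k]; zz=np.median(P[:,2]);P=P[:,:2].astype(np.float32); r=cv2.minAreaRect(P*1000); print(name,s[k],np.round(r[0],1),np.round(r[1],1),round(r[2],1),'z',round(zz,4))
for n,f in(('scene','scene0'),('side','side0')):
    W,p=cloud(n,f); z=np.nan_to_num(W[...,2],nan=-1); X,Y=W[...,0],W[...,1]; print(n)
    a=(X>.48)&(X<.76)&(Y>-.12)&(Y<.13)
    rect(W,a&(z>.115)&(z<.14),'cup'); rect(W,a&(z>.062)&(z<.13),'all')
    rect(W,(X<.67)&(Y<-.17)&(z>.015)&(z<.05),'mat')
    rect(W,(X>.6)&(Y<-.17)&(Y>-.4)&(X>.655)&(z>.015)&(z<.05),'tape')
    rect(W,(X<.63)&(X>.38)&(Y>.2)&(Y<.4)&(z>.016),'rest')
    rect(W,(X>.64)&(X<.78)&(Y>.15)&(Y<.4)&(z>.02),'vase?')
go([.62,.009,.30],0,0)
```

```text
scene
cup [252 192  35  29 272] [619.4   8.8] [42.1 71.4] 0.4 z 0.1217
all [ 215  185  109   81 2880] [619.7   8.9] [161.8 202. ] 89.6 z 0.0782
mat [  256   295   152   125 10927] [ 525.  -305.2] [201.3 200.6] 9.1 z 0.0279
tape [ 372  283   51   45 1482] [ 713.7 -295.3] [100.8 100.6] 44.8 z 0.0236
rest [ 125  162   72   54 1630] [491.7 311. ] [177.  106.5] 10.6 z 0.028
vase? [ 228  134   43   40 1150] [729.5 247.2] [ 89.6 144.1] 7.4 z 0.0762
side
cup [265 178  15  14  97] [620.5   5.9] [76.1 39.5] 89.1 z 0.1202
all [ 237  178   72   38 1257] [6.202e+02 1.000e-01] [158.3 199.8] 89.0 z 0.0753
mat [ 191  253   95   66 4828] [ 525.5 -307.5] [200.4 207.1] 9.4 z 0.027
tape [294 266  42  33 864] [ 714.8 -298.1] [102.3 102.9] 41.7 z 0.0227
rest [206 159  54  19 669] [489.5 325.8] [175.5 143.7] 10.3 z 0.0266
vase? [290 153  29  29 535] [731.4 241. ] [138.6  94.3] 80.4 z 0.0736
t 2.03 at [ 0.6039 -0.0162  0.3603] psi -0.0265 tilt [-0.0086 -0.0088] need 2 rows; w 0.0943 F [ 0.1 -0.9  0.2] q [-0.34  0.48  0.52  1.42 -0.23  1.31  0.17]
1.31 0.79 3.00 -0.004 0.004 -0.013 0;1.28 0.80 3.01 -0.004 0.004 -0.013 0
```

Emit:
step_arm(plan="1.3 0.8 3 0 0 0.026 0;1.3 0.8 3 0 0 0 0;0 0 0 0 0 0 0;0 0 0 0 0 0 0")

```text
t: 2.37
eef_pos: [0.6192, 0.0124, 0.2995]
eef_rot: [-2.275, -2.166, 0.016]
contact_force: [0.5, -0.1, 0.1]
grip_width: 0.0937
```

```bash
python3 -c "
from h import *
go([.6197,0.009,.15],0,0,.03)"
```

```text
t 2.37 at [0.6192 0.0124 0.2995] psi -0.0489 tilt [-0.0077 -0.0065] need 5 rows; w 0.0937 F [ 0.5 -0.1  0.1] q [-0.37  0.55  0.51  1.48 -0.27  1.19  0.13]
-0.05 0.04 2.99 -0.001 0.001 -0.010 0;-0.05 0.03 2.99 -0.001 0.001 -0.010 0;-0.05 0.03 2.99 -0.001 0.001 -0.010 0;-0.06 0.02 2.99 -0.001 0.001 -0.010 0;-0.06 0.02 2.99 -0.001 0.001 -0.010 0
```

Emit:
step_arm(plan="-0.1 0 3 0 0 -0.012 0;-0.1 0 3 0 0 -0.012 0;0 0 3 0 0 -0.012 0;0 0 3 0 0 -0.012 0;0 0 3 0 0 0 0;0 0 0 0 0 0 0;0 0 0 0 0 0 0")

```text
t: 2.95
eef_pos: [0.6213, 0.0124, 0.1573]
eef_rot: [2.203, 2.23, 0.003]
contact_force: [-0.7, -0.4, 1.2]
grip_width: 0.0938
```

```bash
python3 -c "
from h import *
go([.6197,0.009,.095],0,0,.02)
snap('wrist','w2')"
```

```text
t 2.95 at [0.6213 0.0124 0.1573] psi 0.0122 tilt [ 0.0066 -0.0039] need 4 rows; w 0.0938 F [-0.7 -0.4  1.2] q [-0.32  0.67  0.43  1.67 -0.34  0.87  0.25]
-0.08 -0.05 1.56 0.002 0.001 0.003 0;-0.08 -0.05 1.56 0.002 0.001 0.003 0;-0.08 -0.04 1.56 0.002 0.001 0.003 0;-0.08 -0.04 1.56 0.002 0.001 0.003 0
```

View pics/w2.png

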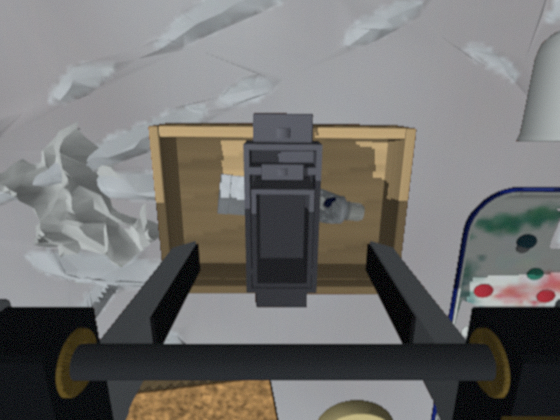

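Emit:
step_arm(plan="-0.1 -0.1 1.6 0 0 0 0;-0.1 0 1.6 0 0 0 0;-0.1 0 1.6 0 0 0 0;-0.1 0 1.2 0 0 0 0;0 0 0 0 0 0 0;0 0 0 0 0 0 0")

```text
t: 3.5
eef_pos: [0.6309, 0.0085, 0.1113]
eef_rot: [2.188, 2.222, 0.031]
contact_force: [0.2, 0.6, -0.1]
grip_width: 0.0943
```

```bash
python3 -c "
from h import *
go([.6197,0.009,.095],0,0,.02)"
```

```text
t 3.5 at [0.6309 0.0085 0.1113] psi 0.0152 tilt [ 0.03  -0.002] need 1 rows; w 0.0943 F [ 0.2  0.6 -0.1] q [-0.29  0.73  0.39  1.7  -0.37  0.75  0.29]
0.07 -1.17 1.60 0.030 0.002 0.015 0
```

Emit:
step_arm(plan="0 -1.1 0 0.03 0 0.015 0;0 0 0 0 0 0 0")

```text
t: 3.67
eef_pos: [0.6215, 0.0082, 0.1141]
eef_rot: [2.219, 2.219, 0.002]
contact_force: [0.6, -0.1, 1.0]
grip_width: 0.094
```

```bash
python3 -c "
from h import *
go([.6197,0.009,.095],0,0,.02)"
```

```text
t 3.67 at [0.6215 0.0082 0.1141] psi -0.0001 tilt [ 0.0034 -0.002 ] need 1 rows; w 0.094 F [ 0.6 -0.1  1. ] q [-0.3   0.73  0.4   1.7  -0.37  0.79  0.27]
0.08 -0.18 1.91 0.003 0.002 -0.000 0
```

Emit:
step_arm(plan="0 0 0 0 0 0 0;0 0 0 0 0 0 0;0 0 0 0 0 0 0;0 0 0 0 0 0 0")

```text
t: 4.0
eef_pos: [0.6248, 0.0084, 0.118]
eef_rot: [2.213, 2.216, 0.011]
contact_force: [0.1, -0.3, -0.5]
grip_width: 0.0941
```

```bash
python3 -c "
from h import *
go([.6197,0.009,.095],0,0,.02)"
```

```text
t 4.0 at [0.6248 0.0084 0.118 ] psi 0.0015 tilt [ 0.0117 -0.0017] need 2 rows; w 0.0941 F [ 0.1 -0.3 -0.5] q [-0.3   0.72  0.4   1.69 -0.37  0.79  0.27]
0.03 -0.27 1.14 0.006 0.001 0.001 0;0.03 -0.26 1.15 0.006 0.001 0.001 0
```

Emit:
step_arm(plan="0 -0.4 1.3 0.008 0 0 0;0 -0.4 1.3 0.008 0 0 0;0 -0.1 0.1 0.002 0 0 0")

```text
t: 4.25
eef_pos: [0.6162, 0.0086, 0.0895]
eef_rot: [-2.217, -2.222, 0.007]
contact_force: [-0.4, 0.3, 0.0]
grip_width: 0.0938
```

```bash
python3 -c "
from h import *
go([.6197,0.009,.095],0,0,.02)"
```

```text
t 4.25 at [0.6162 0.0086 0.0895] psi 0.0021 tilt [-0.0052 -0.0014] need 1 rows; w 0.0938 F [-0.4  0.3  0. ] q [-0.29  0.76  0.38  1.72 -0.38  0.75  0.29]
0.04 0.35 -0.55 -0.005 0.001 0.002 0
```

Emit:
step_arm(plan="0 0.3 -0.6 -0.005 0 0 0;0 0 0 0 0 0 0")

```text
t: 4.42
eef_pos: [0.6176, 0.0085, 0.0934]
eef_rot: [-2.218, -2.222, 0.007]
contact_force: [-0.7, 0.6, 0.9]
grip_width: 0.0945
```

```bash
python3 -c "
from h import *
go([.6197,0.009,.095],0,0,.02)"
```

```text
t 4.42 at [0.6176 0.0085 0.0934] psi 0.0018 tilt [-0.0046 -0.0016] need 1 rows; w 0.0945 F [-0.7  0.6  0.9] q [-0.29  0.75  0.39  1.71 -0.38  0.75  0.28]
0.05 0.21 -0.16 -0.005 0.002 0.002 0
```

Emit:
step_arm(plan="0 0.2 -0.2 -0.004 0 0 100;0 0 0 0 0 0 255;0 0 0 0 0 0 255")

```text
t: 4.67
eef_pos: [0.6201, 0.0083, 0.0958]
eef_rot: [2.218, 2.222, -0.002]
contact_force: [0.4, 0.1, -0.0]
grip_width: 0.0775
```

```bash
python3 -c "
from h import *
go([.6197,0.009,.095],0,0,.02)"
```

```text
t 4.67 at [0.6201 0.0083 0.0958] psi 0.0018 tilt [ 0.0002 -0.0019] need 1 rows; w 0.0775 F [ 0.4  0.1 -0. ] q [-0.29  0.75  0.39  1.71 -0.38  0.76  0.28]
0.07 -0.04 0.08 0.000 0.002 0.002 0
```

Emit:
step_arm(plan="0.1 0 0.1 0 0 0 255;0 0 0 0 0 0 255;0 0 0 0 0 0 255")

```text
t: 4.92
eef_pos: [0.6208, 0.0094, 0.0955]
eef_rot: [2.218, 2.221, 0.0]
contact_force: [-0.3, -0.4, 0.4]
grip_width: 0.0577
```

Emit:
step_arm(plan="0 0 0 0 0 0 255;0 0 0 0 0 0 255;0 0 0 0 0 0 255")

```text
t: 5.17
eef_pos: [0.6209, 0.0095, 0.0956]
eef_rot: [2.217, 2.222, 0.001]
contact_force: [-0.8, 0.0, -0.1]
grip_width: 0.0397
```

```bash
python3 -c "
from h import *
go([.6197,0.009,.095],0,0,.02)"
```

```text
t 5.17 at [0.6209 0.0095 0.0956] psi 0.0019 tilt [ 0.0022 -0.0017] need 1 rows; w 0.0397 F [-0.8  0.  -0.1] q [-0.29  0.75  0.39  1.71 -0.38  0.75  0.28]
-0.05 -0.12 0.06 0.002 0.002 0.002 0
```

Emit:
step_arm(plan="0 0 0 0 0 0 255;0 0 0 0 0 0 255;0 0 -0.5 0 0 0 255;0 0 -1 0 0 0 255;0 0 -1.5 0 0 0 255")

```text
t: 5.58
eef_pos: [0.618, 0.0097, 0.1241]
eef_rot: [-2.218, -2.222, 0.008]
contact_force: [0.1, 0.4, -0.6]
grip_width: 0.0394
```

```bash
python3 -c "
from h import *
go([.62,0.009,.22],0,255,.02)"
```

```text
t 5.58 at [0.618  0.0097 0.1241] psi 0.0017 tilt [-0.005  -0.0019] need 5 rows; w 0.0394 F [ 0.1  0.4 -0.6] q [-0.31  0.71  0.41  1.69 -0.36  0.82  0.27]
-0.02 0.03 -1.92 -0.001 0.000 0.000 255;-0.02 0.03 -1.92 -0.001 0.000 0.000 255;-0.02 0.03 -1.92 -0.001 0.000 0.000 255;-0.02 0.04 -1.92 -0.001 0.000 0.000 255;-0.02 0.04 -1.92 -0.001 0.000 0.000 255
```

Emit:
step_arm(plan="0 0 -2 0 0 0 255;0 0.1 -2 0 0 0 255;0 0.1 -2 0 0 0 255;0 0 -2 0 0 0 255;0 0 -2 0 0 0 255")

```text
t: 6.0
eef_pos: [0.6184, 0.0096, 0.2303]
eef_rot: [-2.218, -2.219, 0.013]
contact_force: [1.1, 0.4, -0.7]
grip_width: 0.0396
```

```bash
python3 -c "
from h import *
snap('wrist','w3')
go([.585,-.30,.20],0,255,.025)"
```

```text
t 6.05 at [0.6212 0.0091 0.2348] psi 0.0005 tilt [-0.0012 -0.0022] need 13 rows; w 0.0397 F [ 1.  -0.   1.6] q [-0.34  0.6   0.47  1.57 -0.29  1.04  0.21]
-2.38 -0.28 0.27 -0.000 0.000 0.000 255;-2.38 -0.28 0.27 -0.000 0.000 0.000 255;-2.38 -0.28 0.27 -0.000 0.000 0.000 255;-2.38 -0.28 0.27 -0.000 0.000 0.000 255;-2.38 -0.28 0.27 -0.000 0.000 0.000 255;-2.38 -0.28 0.27 -0.000 0.000 0.000 255;-2.38 -0.28 0.27 -0.000 0.000 0.000 255;-2.38 -0.28 0.27 -0.000 0.000 0.000 255
```

View pics/w3.png

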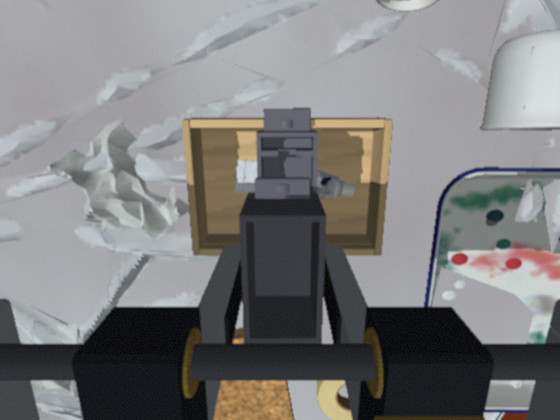

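Cup lifted (base of the held cup around (283,260)); the tray remains on the box. Carry it to the mat.

Emit:
step_arm(plan="-1.5 -0.3 0.3 0 0 0 255;-2.5 -0.3 0.3 0 0 0 255;-2.5 -0.3 0.3 0 0 0 255;-2.5 -0.3 0.3 0 0 0 255;-2.5 -0.3 0.3 0 0 0 255;-2.5 -0.3 0.3 0 0 0 255;-2.5 -0.3 0.3 0 0 0 255;-2.5 -0.3 0.3 0 0 0 255")

```text
t: 6.72
eef_pos: [0.5936, -0.1871, 0.2086]
eef_rot: [-2.208, -2.232, 0.001]
contact_force: [0.9, -0.6, -0.9]
grip_width: 0.0401
```

```bash
python3 -c "
from h import *
go([.585,-.30,.20],0,255,.025)"
```

```text
t 6.72 at [ 0.5936 -0.1871  0.2086] psi 0.0109 tilt [-0.0022  0.001 ] need 5 rows; w 0.0401 F [ 0.9 -0.6 -0.9] q [-0.01  0.62  0.45  1.6  -0.31  0.99  0.55]
-2.26 -0.20 0.17 -0.000 -0.000 0.002 255;-2.26 -0.19 0.17 -0.000 -0.000 0.002 255;-2.26 -0.19 0.17 -0.000 -0.000 0.002 255;-2.26 -0.18 0.17 -0.000 -0.000 0.002 255;-2.26 -0.18 0.17 -0.000 -0.000 0.002 255
```

Emit:
step_arm(plan="-2.3 -0.2 0.2 0 0 0 255;-2.3 -0.2 0.2 0 0 0.004 255;-2.3 -0.2 0.2 0 0 0.004 255;-2.2 -0.2 0.2 0 0 0 255;-1.5 -0.1 0.2 0 0 0 255;0 0 0 0 0 0 255;0 0 0 0 0 0 255")

```text
t: 7.3
eef_pos: [0.5686, -0.314, 0.1908]
eef_rot: [-2.232, -2.195, 0.023]
contact_force: [0.3, 1.1, -0.7]
grip_width: 0.04
```

```bash
python3 -c "
from h import *
go([.585,-.30,.075],0,255,.025)"
```

```text
t 7.3 at [ 0.5686 -0.314   0.1908] psi -0.0165 tilt [-0.0185 -0.0026] need 5 rows; w 0.04 F [ 0.3  1.1 -0.7] q [ 0.2   0.69  0.44  1.53 -0.31  1.01  0.71]
0.29 0.37 2.31 -0.004 0.001 -0.003 255;0.29 0.36 2.31 -0.004 0.001 -0.003 255;0.29 0.35 2.31 -0.004 0.001 -0.003 255;0.29 0.34 2.31 -0.004 0.001 -0.003 255;0.28 0.34 2.32 -0.004 0.001 -0.003 255
```

Emit:
step_arm(plan="0.3 0.4 2.3 -0.004 0 -0.003 255;0.3 0.4 2.3 -0.004 0 -0.003 255;0.3 0.3 2.3 -0.004 0 -0.003 255;0.2 0.3 2 -0.004 0 -0.003 255")

```text
t: 7.63
eef_pos: [0.5832, -0.3034, 0.1031]
eef_rot: [2.221, 2.211, -0.0]
contact_force: [0.1, 1.0, -1.4]
grip_width: 0.0397
```

```bash
python3 -c "
from h import *
go([.585,-.30,.065],0,255,.02)"
```

```text
t 7.63 at [ 0.5832 -0.3034  0.1031] psi -0.0044 tilt [ 0.0052 -0.0054] need 2 rows; w 0.0397 F [ 0.1  1.  -1.4] q [ 0.21  0.78  0.39  1.6  -0.37  0.82  0.75]
0.18 0.08 1.91 0.003 0.003 -0.002 255;0.17 0.08 1.91 0.003 0.003 -0.002 255
```

Emit:
step_arm(plan="0.1 0 1.2 0.003 0.003 -0.002 255;0.1 0 0.8 0 0 0 255;0 0 0 0 0 0 255")

```text
t: 7.88
eef_pos: [0.5812, -0.2947, 0.0774]
eef_rot: [-2.214, -2.219, 0.001]
contact_force: [-0.1, -0.6, -1.2]
grip_width: 0.0399
```

```bash
python3 -c "
from h import *
go([.585,-.30,.046],0,255,.015)"
```

```text
t 7.88 at [ 0.5812 -0.2947  0.0774] psi 0.0027 tilt [-0.0054  0.0046] need 3 rows; w 0.0399 F [-0.1 -0.6 -1.2] q [ 0.22  0.81  0.37  1.62 -0.38  0.79  0.76]
-0.18 0.13 1.04 -0.002 -0.002 0.001 255;-0.18 0.13 1.04 -0.002 -0.002 0.001 255;-0.18 0.13 1.04 -0.002 -0.002 0.001 255
```

Emit:
step_arm(plan="-0.1 0 1 -0.002 -0.002 0 255;0 0 0.8 -0.002 -0.002 0 255;0 0 0.4 0 0 0 255")

```text
t: 8.13
eef_pos: [0.5829, -0.296, 0.0563]
eef_rot: [2.215, 2.224, 0.001]
contact_force: [-0.5, 0.1, -1.1]
grip_width: 0.04
```

```bash
python3 -c "
from h import *
go([.582,-.296,.044],0,255,.015)"
```

```text
t 8.13 at [ 0.5829 -0.296   0.0563] psi 0.0039 tilt [ 0.0027 -0.0016] need 1 rows; w 0.04 F [-0.5  0.1 -1.1] q [ 0.22  0.84  0.36  1.63 -0.39  0.74  0.77]
-0.00 -0.09 1.23 0.003 0.002 0.004 255
```

Emit:
step_arm(plan="0 0 0.6 0.003 0 0.004 255;0 0 0.3 0 0 0 255;0 0 0.2 0 0 0 255")

```text
t: 8.38
eef_pos: [0.5832, -0.2968, 0.0448]
eef_rot: [2.221, 2.218, -0.002]
contact_force: [-0.4, 0.5, -0.2]
grip_width: 0.0401
```

```bash
python3 -c "
from h import *
go([.582,-.296,.0435],0,255,.015)"
```

```text
t 8.38 at [ 0.5832 -0.2968  0.0448] psi -0.0012 tilt [ 0.0007 -0.0026] need 1 rows; w 0.0401 F [-0.4  0.5 -0.2] q [ 0.23  0.86  0.35  1.64 -0.4   0.72  0.77]
0.08 -0.12 0.13 0.001 0.003 -0.001 255
```

Emit:
step_arm(plan="0 0 0.15 0 0.002 0 255;0 0 0.1 0 0 0 255")

```text
t: 8.55
eef_pos: [0.5833, -0.2967, 0.0436]
eef_rot: [2.222, 2.22, 0.001]
contact_force: [-3.8, 3.3, 11.9]
grip_width: 0.0399
```

```bash
python3 -c "
from h import *
go([.582,-.296,.0435],0,255,.015)"
```

```text
t 8.55 at [ 0.5833 -0.2967  0.0436] psi -0.0011 tilt [0.0008 0.0005] need 1 rows; w 0.0399 F [-3.8  3.3 11.9] q [ 0.23  0.86  0.35  1.63 -0.4   0.72  0.77]
0.06 -0.13 0.01 0.001 -0.000 -0.001 255
```

Emit:
step_arm(plan="0 0 0 0 0 0 90;0 0 0 0 0 0 90;0 0 0 0 0 0 90;0 0 0 0 0 0 90")

```text
t: 8.88
eef_pos: [0.5845, -0.2979, 0.0453]
eef_rot: [2.221, 2.217, 0.003]
contact_force: [-0.9, -0.6, -0.7]
grip_width: 0.0602
```

```bash
python3 -c "
from h import *
go([.582,-.296,.16],0,90,.03)"
```

```text
t 8.88 at [ 0.5845 -0.2979  0.0453] psi -0.0018 tilt [ 0.004  -0.0011] need 4 rows; w 0.0602 F [-0.9 -0.6 -0.7] q [ 0.23  0.86  0.35  1.63 -0.4   0.72  0.77]
0.05 -0.05 -2.87 0.001 0.000 -0.000 90;0.05 -0.05 -2.87 0.001 0.000 -0.000 90;0.05 -0.06 -2.87 0.001 0.000 -0.000 90;0.05 -0.06 -2.87 0.001 0.000 -0.000 90
```

Emit:
step_arm(plan="0 0 -1.5 0 0 0 90;0 0 -3 0 0 0 60;0 0 -3 0 0 0 0;0 0 -3 0 0 0 0;0 0 -3 0 0 0 0;0 0 -2 0 0 0 0")

```text
t: 9.38
eef_pos: [0.5802, -0.2961, 0.1997]
eef_rot: [-2.218, -2.212, 0.004]
contact_force: [0.8, 0.2, 0.2]
grip_width: 0.091
```

```bash
python3 -c "
from h import *
snap('wrist','w4');snap('scene','s4')
go([.62,.009,.20],0,0,.035)"
```

```text
t 9.48 at [ 0.5818 -0.2971  0.2011] psi -0.0027 tilt [-0.0037  0.0019] need 9 rows; w 0.0935 F [ 0.2 -0.6 -0.5] q [ 0.18  0.68  0.44  1.52 -0.32  1.02  0.7 ]
3.40 0.42 0.02 -0.000 -0.000 -0.000 0;3.40 0.42 0.02 -0.000 -0.000 -0.000 0;3.40 0.42 0.02 -0.000 -0.000 -0.000 0;3.40 0.42 0.02 -0.000 -0.000 -0.000 0;3.40 0.42 0.01 -0.000 -0.000 -0.000 0;3.40 0.42 0.01 -0.000 -0.000 -0.000 0;3.40 0.42 0.01 -0.000 -0.000 -0.000 0;3.40 0.42 0.01 -0.000 -0.000 -0.000 0
```

View pics/w4.png

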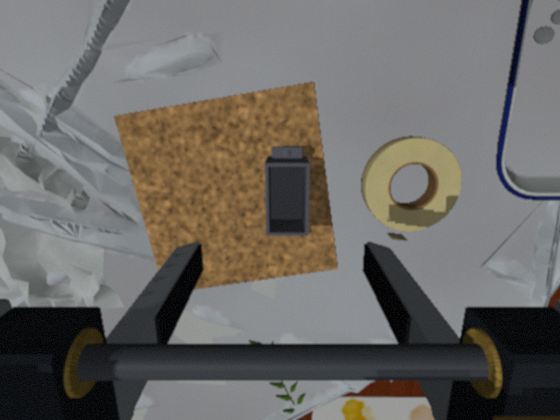

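View pics/s4.png

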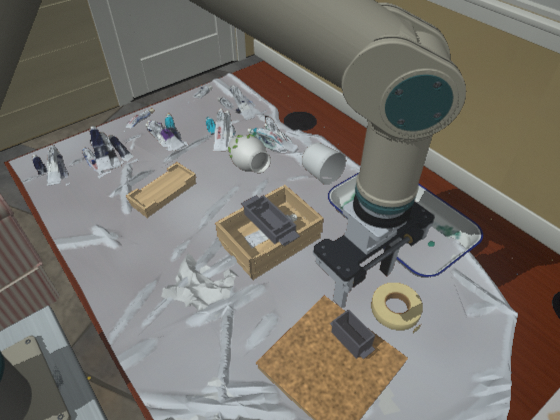

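Emit:
step_arm(plan="2.5 0.4 0 0 0 0 0;3.4 0.4 0 0 0 0 0;3.4 0.4 0 0 0 0 0;3.4 0.4 0 0 0 0 0;3.4 0.4 0 0 0 0 0;3.4 0.4 0 0 0 0 0;3.4 0.4 0 0 0 0 0;3.4 0.4 0 0 0 0 0")

```text
t: 10.15
eef_pos: [0.611, -0.0367, 0.1934]
eef_rot: [-2.244, -2.193, 0.019]
contact_force: [0.6, -0.5, 0.1]
grip_width: 0.094
```

```bash
python3 -c "
from h import *
go([.62,.009,.17],0,0,.035)
W,p=cloud('wrist','w4'); z=np.nan_to_num(W[...,2],nan=-1); X,Y=W[...,0],W[...,1]
m=(z>.06)&(z<.085)&(Y<-.2)&(Y>-.36)&(X>.5)&(X<.66); m[:,:]&=1
m[240:]=0
print(cv2.minAreaRect((W[m][:,:2]*1000).astype(np.float32)),np.median(W[m][:,2]))
m=(z>.02)&(z<.04)&(Y<-.15)&(X<.66);m[240:]=0
"
```

```text
t 10.15 at [ 0.611  -0.0367  0.1934] psi -0.0228 tilt [-0.0117 -0.0057] need 2 rows; w 0.094 F [ 0.6 -0.5  0.1] q [-0.27  0.63  0.46  1.64 -0.32  0.96  0.28]
2.30 0.41 1.15 -0.006 0.003 -0.011 0;2.29 0.43 1.16 -0.006 0.003 -0.011 0Traceback (most recent call last):
  File "<string>", line 5, in <module>
    m=(z>.06)&(z<.085)&(Y<-.2)&(Y>-.36)&(X>.5)&(X<.66); m[:,:]&=1
                                                        ^^^^^^^^^
numpy._core._exceptions._UFuncOutputCastingError: Cannot cast ufunc 'bitwise_and' output from dtype('int64') to dtype('bool') with casting rule 'same_kind'
```

Emit:
step_arm(plan="2.2 0.4 0.5 -0.006 0.003 -0.011 0;1.5 0.4 0.5 -0.006 0.003 -0.011 0;0.3 0 0.5 0 0 0 0")

```text
t: 10.4
eef_pos: [0.6194, 0.0161, 0.1743]
eef_rot: [-2.203, -2.231, -0.004]
contact_force: [0.2, 0.9, -0.7]
grip_width: 0.094
```

```bash
python3 -c "
from h import *
go([.62,.009,.12],0,0,.02)
snap('wrist','w5')
W,p=cloud('wrist','w4'); z=np.nan_to_num(W[...,2],nan=-1); X,Y=W[...,0],W[...,1]
m=(z>.06)&(z<.085)&(Y<-.2)&(Y>-.36)&(X>.5)&(X<.66)
m[240:]=0
print(cv2.minAreaRect((W[m][:,:2]*1000).astype(np.float32)),np.median(W[m][:,2]))
W,p=cloud('wrist','w5'); z=np.nan_to_num(W[...,2],nan=-1); X,Y=W[...,0],W[...,1]
a=(X>.55)&(X<.69)&(Y>-.12)&(Y<.13)&(z>.06)&(p.max(2)<95)
a[300:]=0
for lo,hi in((.07,.1),(.083,.1)):
  m=a&(z>lo)&(z<hi); print(cv2.minAreaRect((W[m][:,:2]*1000).astype(np.float32)),np.median(W[m][:,2]))
"
```

```text
t 10.4 at [0.6194 0.0161 0.1743] psi 0.0127 tilt [-0.0023  0.0057] need 3 rows; w 0.094 F [ 0.2  0.9 -0.7] q [-0.33  0.66  0.44  1.65 -0.34  0.92  0.25]
-0.25 0.02 1.81 -0.001 -0.002 0.004 0;-0.24 0.02 1.81 -0.001 -0.002 0.004 0;-0.24 0.02 1.81 -0.001 -0.002 0.004 0
((582.0166625976562, -297.0462646484375), (69.28813934326172, 40.027740478515625), 89.90045166015625) 0.07164045134204705
((601.30615234375, 1.980865478515625), (131.26824951171875, 163.5679931640625), 19.196819305419922) 0.08247665039146446
((620.0139770507812, 8.887290954589844), (56.15805435180664, 118.50531005859375), 0.10080508142709732) 0.0896190043538691
```

View pics/w5.png

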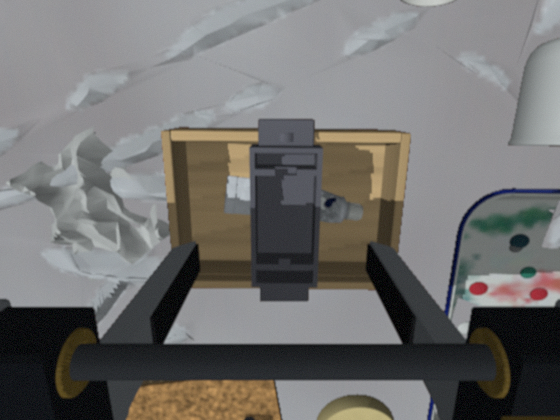

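Emit:
step_arm(plan="-0.3 0.1 1.8 0 -0.002 0.004 0;-0.3 0.1 1.8 0 -0.002 0.004 0;-0.2 0.1 1.5 0 -0.002 0.004 0;0 0 1 0 0 0 0")

```text
t: 10.78
eef_pos: [0.621, -0.0015, 0.1103]
eef_rot: [2.229, 2.211, -0.011]
contact_force: [-0.2, -0.0, 0.1]
grip_width: 0.0941
```

```bash
python3 -c "
from h import *
go([.621,.009,.072],0,0,.02)"
```

```text
t 10.78 at [ 0.621  -0.0015  0.1103] psi -0.0081 tilt [-0.0034 -0.0068] need 2 rows; w 0.0941 F [-0.2 -0.   0.1] q [-0.29  0.74  0.41  1.7  -0.38  0.79  0.28]
0.54 0.00 1.91 -0.002 0.003 -0.004 0;0.53 0.00 1.92 -0.002 0.003 -0.004 0
```

Emit:
step_arm(plan="0.6 0 1.6 -0.002 0.003 -0.004 0;0.4 0 1.4 -0.002 0.003 -0.004 0;0 0 0.5 0 0 0 0")

```text
t: 11.03
eef_pos: [0.6193, 0.0003, 0.0721]
eef_rot: [2.23, 2.21, -0.008]
contact_force: [-0.3, -0.6, 0.6]
grip_width: 0.094
```

```bash
python3 -c "
from h import *
go([.621,.009,.063],0,0,.02)"
```

```text
t 11.03 at [6.193e-01 3.000e-04 7.210e-02] psi -0.0091 tilt [-0.0021 -0.0053] need 1 rows; w 0.094 F [-0.3 -0.6  0.6] q [-0.28  0.78  0.38  1.72 -0.41  0.71  0.3 ]
0.87 0.17 0.91 -0.002 0.005 -0.009 0
```

Emit:
step_arm(plan="0.5 0.2 0.5 -0.001 0.004 -0.006 0;0.5 0 0.3 0 0.002 -0.003 0;0.3 0 0 0 0 0 0")

```text
t: 11.28
eef_pos: [0.6206, 0.0088, 0.0628]
eef_rot: [-2.227, -2.214, 0.005]
contact_force: [-0.1, -0.0, 0.6]
grip_width: 0.0939
```

```bash
python3 -c "
from h import *
go([.621,.009,.063],0,0,.02)"
```

```text
t 11.28 at [0.6206 0.0088 0.0628] psi -0.0057 tilt [-0.003  -0.0017] need 1 rows; w 0.0939 F [-0.1 -0.   0.6] q [-0.28  0.8   0.37  1.72 -0.41  0.7   0.3 ]
0.02 0.04 -0.02 -0.003 0.002 -0.006 0
```

Emit:
step_arm(plan="-0.2 0.05 0 -0.002 0.002 -0.004 255;0 0 0 0 0 0 255;0 0 0 0 0 0 255")

```text
t: 11.53
eef_pos: [0.6225, 0.0073, 0.0644]
eef_rot: [2.221, 2.221, 0.003]
contact_force: [-0.2, 0.0, -0.5]
grip_width: 0.0773
```

```bash
python3 -c "
from h import *
go([.621,.009,.063],0,255,.02)"
```

```text
t 11.53 at [0.6225 0.0073 0.0644] psi -0.0001 tilt [0.0019 0.0008] need 1 rows; w 0.0773 F [-0.2  0.  -0.5] q [-0.28  0.79  0.37  1.72 -0.41  0.7   0.31]
0.17 -0.15 0.14 0.002 -0.001 -0.000 255
```

Emit:
step_arm(plan="0.2 -0.15 0.15 0.002 0 0 255;0 0 0 0 0 0 255;0 0 0 0 0 0 255;0 0 0 0 0 0 255;0 0 0 0 0 0 255")

```text
t: 11.95
eef_pos: [0.6217, 0.0095, 0.0642]
eef_rot: [2.221, 2.221, 0.003]
contact_force: [0.9, -0.1, -2.1]
grip_width: 0.056
```

```bash
python3 -c "
from h import *
go([.621,.009,.063],0,255,.02)"
```

```text
t 11.95 at [0.6217 0.0095 0.0642] psi 0.0001 tilt [0.0022 0.0007] need 1 rows; w 0.056 F [ 0.9 -0.1 -2.1] q [-0.28  0.79  0.37  1.73 -0.41  0.7   0.31]
-0.05 -0.07 0.12 0.002 -0.001 0.000 255
```

Emit:
step_arm(plan="0 0 0 0 0 0 255;0 -0.05 -0.3 0 0 0 255;0 -0.05 -0.8 0 0 0 255;0 -0.05 -1 0 0 0 255;0 0 -1.5 0 0 0 255")

```text
t: 12.37
eef_pos: [0.6169, 0.0097, 0.099]
eef_rot: [-2.218, -2.218, 0.006]
contact_force: [-0.6, -0.6, -2.2]
grip_width: 0.0561
```

```bash
python3 -c "
from h import *
go([.621,.009,.20],0,255,.025)"
```

```text
t 12.37 at [0.6169 0.0097 0.099 ] psi 0.0 tilt [-0.0055  0.0005] need 5 rows; w 0.0561 F [-0.6 -0.6 -2.2] q [-0.3   0.75  0.4   1.71 -0.39  0.77  0.29]
-0.01 0.07 -2.02 -0.001 -0.000 0.000 255;-0.01 0.07 -2.02 -0.001 -0.000 0.000 255;-0.01 0.08 -2.02 -0.001 -0.000 0.000 255;-0.01 0.08 -2.02 -0.001 -0.000 0.000 255;-0.01 0.08 -2.02 -0.001 -0.000 0.000 255
```

Emit:
step_arm(plan="0 0.1 -2 -0.001 0 0 255;0 0.1 -2 -0.001 0 0 255;0 0.1 -2 -0.001 0 0 255;0 0.1 -2 -0.001 0 0 255;0 0.1 -2 0 0 0 255")

```text
t: 12.78
eef_pos: [0.6197, 0.0093, 0.2061]
eef_rot: [-2.22, -2.217, 0.005]
contact_force: [-0.5, 0.6, -2.4]
grip_width: 0.0559
```

```bash
python3 -c "
from h import *
snap('wrist','w6')
go([.485,-.295,.18],0,255,.03)"
```

```text
t 12.83 at [0.6228 0.0089 0.2107] psi -0.0014 tilt [0.0031 0.0006] need 12 rows; w 0.0559 F [ 1.3 -0.9  1.8] q [-0.34  0.62  0.47  1.6  -0.32  0.99  0.23]
-2.53 -1.15 0.25 0.000 -0.000 -0.000 255;-2.53 -1.15 0.25 0.000 -0.000 -0.000 255;-2.53 -1.15 0.25 0.000 -0.000 -0.000 255;-2.53 -1.15 0.25 0.000 -0.000 -0.000 255;-2.53 -1.15 0.25 0.000 -0.000 -0.000 255;-2.53 -1.15 0.25 0.000 -0.000 -0.000 255;-2.53 -1.15 0.25 0.000 -0.000 -0.000 255;-2.53 -1.15 0.25 0.000 -0.000 -0.000 255
```

View pics/w6.png

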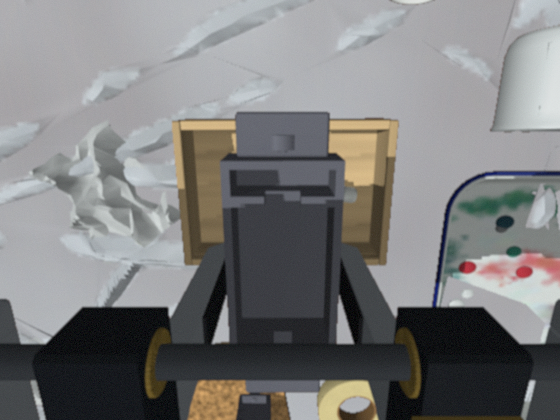

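Emit:
step_arm(plan="-1.5 -0.8 0.1 0 0 0 255;-2.5 -1.2 0.1 0 0 0 255;-2.5 -1.2 0.1 0 0 0 255;-2.5 -1.2 0.1 0 0 0 255;-2.5 -1.2 0.2 0 0 0 255;-2.5 -1.2 0.2 0 0 0 255;-2.5 -1.2 0.2 0 0 0 255;-2.5 -1.2 0.2 0 0 0 255")

```text
t: 13.5
eef_pos: [0.5247, -0.1849, 0.1986]
eef_rot: [2.209, 2.232, 0.011]
contact_force: [0.1, -1.1, -2.0]
grip_width: 0.056
```

```bash
python3 -c "
from h import *
go([.485,-.295,.17],0,255,.025)"
```

```text
t 13.5 at [ 0.5247 -0.1849  0.1986] psi 0.0107 tilt [0.0059 0.0042] need 5 rows; w 0.056 F [ 0.1 -1.1 -2. ] q [-0.01  0.54  0.45  1.8  -0.31  0.87  0.6 ]
-2.20 -0.82 0.56 0.001 -0.001 0.002 255;-2.20 -0.82 0.56 0.001 -0.001 0.002 255;-2.20 -0.81 0.56 0.001 -0.001 0.002 255;-2.20 -0.81 0.57 0.001 -0.001 0.002 255;-2.20 -0.80 0.57 0.001 -0.001 0.002 255
```

Emit:
step_arm(plan="-2.2 -0.8 0.5 0.001 -0.001 0.002 255;-2.2 -0.8 0.5 0.001 -0.001 0.002 255;-2.2 -0.8 0.5 0.001 -0.001 0.002 255;-2 -0.7 0.5 0.001 0 0.002 255;-1 -0.4 0.5 0 0 0 255")

```text
t: 13.92
eef_pos: [0.4767, -0.2932, 0.172]
eef_rot: [-2.23, -2.21, 0.007]
contact_force: [-0.1, -0.1, -2.1]
grip_width: 0.0559
```

```bash
python3 -c "
from h import *
go([.485,-.300,.10],0,255,.025)"
```

```text
t 13.92 at [ 0.4767 -0.2932  0.172 ] psi -0.009 tilt [-0.0045 -0.0014] need 3 rows; w 0.0559 F [-0.1 -0.1 -2.1] q [ 0.21  0.58  0.44  1.82 -0.32  0.82  0.8 ]
-0.22 0.29 2.40 -0.001 0.000 -0.003 255;-0.22 0.29 2.40 -0.001 0.000 -0.003 255;-0.23 0.28 2.40 -0.001 0.000 -0.003 255
```

Emit:
step_arm(plan="0 0.3 1.8 -0.001 0 -0.003 255;0 0.3 2 -0.001 0 -0.003 255;0 0.3 1.8 -0.001 0 -0.003 255;0 0.1 1 0 0 0 255")

```text
t: 14.25
eef_pos: [0.4779, -0.3025, 0.1049]
eef_rot: [2.234, 2.205, -0.011]
contact_force: [0.4, 0.2, -2.2]
grip_width: 0.0557
```

```bash
python3 -c "
from h import *
go([.485,-.300,.05],0,255,.02)"
```

```text
t 14.25 at [ 0.4779 -0.3025  0.1049] psi -0.013 tilt [-0.0032 -0.0065] need 3 rows; w 0.0557 F [ 0.4  0.2 -2.2] q [ 0.26  0.67  0.39  1.86 -0.37  0.68  0.86]
0.10 0.24 1.83 -0.001 0.002 -0.004 255;0.09 0.24 1.83 -0.001 0.002 -0.004 255;0.09 0.24 1.83 -0.001 0.002 -0.004 255
```

Emit:
step_arm(plan="0.1 0.3 1.8 -0.002 0.002 -0.004 255;0.1 0.3 1.6 -0.001 0.002 -0.004 255;0.1 0.2 1 0 0.002 -0.004 255")

```text
t: 14.5
eef_pos: [0.4821, -0.3012, 0.0587]
eef_rot: [-2.224, -2.216, 0.004]
contact_force: [-0.6, 0.9, -2.7]
grip_width: 0.056
```

```bash
python3 -c "
from h import *
go([.485,-.300,.0305],0,255,.02)"
```

```text
t 14.5 at [ 0.4821 -0.3012  0.0587] psi -0.0036 tilt [-0.0031 -0.0006] need 2 rows; w 0.056 F [-0.6  0.9 -2.7] q [ 0.29  0.74  0.34  1.88 -0.41  0.59  0.89]
0.06 0.15 1.41 -0.002 0.000 -0.002 255;0.06 0.15 1.41 -0.002 0.000 -0.002 255
```

Emit:
step_arm(plan="0 0.1 1 -0.002 0 -0.002 255;0 0.1 0.6 -0.001 0 -0.002 255;0 0 0.3 0 0 0 255")

```text
t: 14.75
eef_pos: [0.4824, -0.3011, 0.0373]
eef_rot: [-2.219, -2.221, 0.002]
contact_force: [0.5, -0.4, -1.0]
grip_width: 0.0558
```

```bash
python3 -c "
from h import *
go([.485,-.300,.0305],0,255,.02)"
```

```text
t 14.75 at [ 0.4824 -0.3011  0.0373] psi 0.0006 tilt [-0.0025  0.0005] need 1 rows; w 0.0558 F [ 0.5 -0.4 -1. ] q [ 0.31  0.78  0.32  1.88 -0.43  0.55  0.91]
0.11 0.26 0.68 -0.003 -0.000 0.001 255
```

Emit:
step_arm(plan="0 0 0.4 -0.002 0 0 255;0 0 0.2 -0.001 0 0 255;0 0 0.15 0 0 0 255")

```text
t: 15.0
eef_pos: [0.4825, -0.3016, 0.0301]
eef_rot: [2.22, 2.221, 0.002]
contact_force: [-3.1, 3.1, 20.3]
grip_width: 0.0554
```

```bash
python3 -c "
from h import *
go([.482,-.301,.0305],0,255,.02)"
```

```text
t 15.0 at [ 0.4825 -0.3016  0.0301] psi 0.0006 tilt [ 0.0015 -0.0001] need 1 rows; w 0.0554 F [-3.1  3.1 20.3] q [ 0.32  0.79  0.31  1.89 -0.44  0.53  0.92]
0.06 -0.05 -0.04 0.002 0.000 0.001 255
```

Emit:
step_arm(plan="0 0 0 0 0 0 60;0 0 0 0 0 0 60;0 0 0 0 0 0 60;0 0 0 0 0 0 60")

```text
t: 15.33
eef_pos: [0.4841, -0.3029, 0.0324]
eef_rot: [2.217, 2.218, 0.003]
contact_force: [-0.6, 0.4, -0.5]
grip_width: 0.0714
```

Emit:
step_arm(plan="0 0 -1 0 0 0 60;0 0 -2.5 0 0 0 60;0 0 -3 0 0 0 60;0 0 -3 0 0 0 30;0 0 -3 0 0 0 0;0 0 -3 0 0 0 0;0 0 -2 0 0 0 0")

```text
t: 15.92
eef_pos: [0.4801, -0.3009, 0.2145]
eef_rot: [-2.221, -2.219, 0.001]
contact_force: [-0.0, -0.4, -0.5]
grip_width: 0.0928
```

```bash
python3 -c "
from h import *
snap('wrist','w7');
go([.62,.009,.20],0,0,.035)
W,p=cloud('wrist','w7'); z=np.nan_to_num(W[...,2],nan=-1); X,Y=W[...,0],W[...,1]
for lo,hi,a,b in((.048,.062,.42,.54),(.064,.08,.54,.63)):
  m=(z>lo)&(z<hi)&(Y<-.2)&(Y>-.42)&(X>a)&(X<b); m[240:]=0
  print(cv2.minAreaRect((W[m][:,:2]*1000).astype(np.float32)),np.median(W[m][:,2]))
"
```

```text
t 15.97 at [ 0.4819 -0.3024  0.2179] psi -0.0012 tilt [ 0.0036 -0.0017] need 10 rows; w 0.0935 F [ 1.5 -1.6  2. ] q [ 0.21  0.53  0.47  1.75 -0.29  0.93  0.79]
3.12 1.38 0.18 0.000 0.000 -0.000 0;3.12 1.38 0.18 0.000 0.000 -0.000 0;3.12 1.38 0.18 0.000 0.000 -0.000 0;3.12 1.38 0.18 0.000 0.000 -0.000 0;3.12 1.38 0.18 0.000 0.000 -0.000 0;3.12 1.38 0.18 0.000 0.000 -0.000 0;3.12 1.38 0.18 0.000 0.000 -0.000 0;3.11 1.38 0.18 0.000 0.000 -0.000 0
((481.21875, -293.77813720703125), (56.05249786376953, 119.27149200439453), 0.03692429140210152) 0.0558546833647626
((582.052978515625, -297.57611083984375), (69.75890350341797, 40.96076965332031), 89.8266372680664) 0.07130930984994455
```

View pics/w7.png

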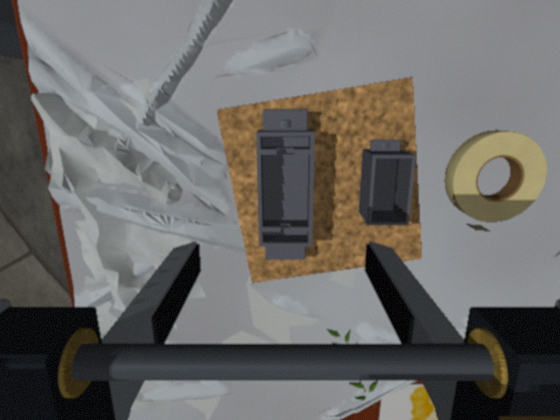

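```bash
python3 -c "
from h import *
W,p=cloud('wrist','w7'); z=np.nan_to_num(W[...,2],nan=-1); X,Y=W[...,0],W[...,1]
for lo in (.044,.048,.05,.052,.054):
  m=(z>lo)&(z<.062)&(Y<-.2)&(Y>-.42)&(X>.43)&(X<.53); m[262:]=0;m[:,:210]=0
  P=W[m];print(lo,np.round(P.min(0),4),np.round(P.max(0),4))
"
```

```text
0.044 [ 0.4532 -0.3811  0.044 ] [ 0.5093 -0.222   0.0589]
0.048 [ 0.4532 -0.3616  0.048 ] [ 0.5093 -0.2341  0.0589]
0.05 [ 0.4532 -0.3616  0.05  ] [ 0.5093 -0.243   0.0589]
0.052 [ 0.4532 -0.3616  0.052 ] [ 0.5093 -0.243   0.0589]
0.054 [ 0.4532 -0.3614  0.054 ] [ 0.5093 -0.243   0.0589]
```

```bash
python3 -c "
from h import *
go([.64,.009,.26],np.pi/2,60,.036)"
```

```text
t 15.97 at [ 0.4819 -0.3024  0.2179] psi -0.0012 tilt [ 0.0036 -0.0017] need 14 rows; w 0.0935 F [ 1.5 -1.6  2. ] q [ 0.21  0.53  0.47  1.75 -0.29  0.93  0.79]
2.23 1.13 -0.30 0.000 0.000 -0.112 60;2.09 1.37 -0.30 0.000 0.000 -0.112 60;1.92 1.59 -0.30 0.000 0.000 -0.112 60;1.73 1.80 -0.30 0.000 0.000 -0.112 60;1.52 1.98 -0.30 0.000 0.000 -0.112 60;1.28 2.14 -0.30 0.000 0.000 -0.112 60;1.04 2.27 -0.30 0.000 0.000 -0.112 60;0.78 2.37 -0.30 0.000 0.000 -0.112 60
```

Emit:
step_arm(plan="2.2 1.1 -0.3 0 0 -0.11 60;2.1 1.4 -0.3 0 0 -0.11 60;1.9 1.6 -0.3 0 0 -0.11 60;1.7 1.8 -0.3 0 0 -0.11 60;1.5 2 -0.3 0 0 -0.11 60;1.3 2.1 -0.3 0 0 -0.11 60;1 2.3 -0.3 0 0 -0.11 60;0.8 2.4 -0.3 0 0 -0.11 60")

```text
t: 16.63
eef_pos: [0.5727, -0.1269, 0.2523]
eef_rot: [1.025, 2.952, -0.012]
contact_force: [-0.2, -0.5, 0.0]
grip_width: 0.072
```

```bash
python3 -c "
from h import *
go([.64,.009,.26],np.pi/2,60,.036)"
```

```text
t 16.63 at [ 0.5727 -0.1269  0.2523] psi 0.9026 tilt [ 0.0134 -0.0128] need 6 rows; w 0.072 F [-0.2 -0.5  0. ] q [ 0.02  0.49  0.23  1.66 -0.11  0.99  1.18]
0.52 2.47 -0.14 -0.001 0.003 -0.111 60;0.24 2.52 -0.14 -0.001 0.003 -0.111 60;-0.04 2.53 -0.13 -0.001 0.003 -0.111 60;-0.32 2.51 -0.13 -0.001 0.003 -0.111 60;-0.59 2.46 -0.13 -0.001 0.003 -0.111 60;-0.86 2.38 -0.13 -0.001 0.003 -0.111 60
```

Emit:
step_arm(plan="0.5 2.5 -0.1 -0.001 0.003 -0.11 60;0.2 2.5 -0.1 -0.001 0.003 -0.11 60;0 2.5 -0.1 -0.001 0.003 -0.11 60;-0.3 2.5 -0.1 0 0.003 -0.11 60;-0.6 2.4 -0.1 0 0.003 -0.11 60;-0.8 1.5 -0.1 0 0.003 -0.08 60;0 0 0 0 0 0 60")

```text
t: 17.22
eef_pos: [0.6402, 0.0129, 0.2634]
eef_rot: [-0.006, 3.138, -0.004]
contact_force: [0.4, 0.1, 0.0]
grip_width: 0.0721
```

```bash
python3 -c "
from h import *
snap('wrist','w8')
go([.64,.009,.26],np.pi/2,60,.036)"
```

```text
t 17.27 at [0.6392 0.0109 0.2633] psi 1.5699 tilt [ 0.0023 -0.0037] need 1 rows; w 0.072 F [-0.3 -0.   0.5] q [-0.08  0.56  0.03  1.48 -0.02  1.1   1.52]
-0.08 -0.19 0.33 -0.004 0.002 -0.001 60
```

View pics/w8.png

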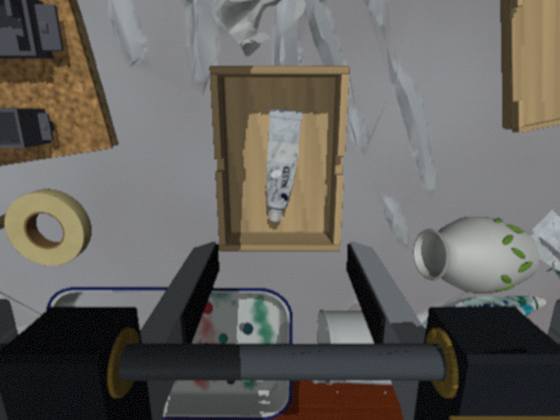

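```bash
python3 -c "
from h import *
W,p=cloud('wrist','w8'); z=np.nan_to_num(W[...,2],nan=-1); X,Y=W[...,0],W[...,1]
m=((z>.036)&(z<.06)&(X>.53)&(X<.708)&(Y>-.045)&(Y<.063)).astype(np.uint8)
n,l,s,c=cv2.connectedComponentsWithStats(m);k=1+np.argmax(s[1:,4]);print(s[1:])
P=W[l==k];print(P.min(0),P.max(0)); print(cv2.minAreaRect((P[:,:2]*1000).astype(np.float32)))
for x in np.arange(.55,.69,.01):
  q=P[abs(P[:,0]-x)<.005]
  if len(q):print(round(x,3),np.round([q[:,1].min(),q[:,1].max(),(q[:,1].min()+q[:,1].max())/2,np.percentile(q[:,2],95)],4))
W,p=cloud('scene','s4'); z=np.nan_to_num(W[...,2],nan=-1); X,Y=W[...,0],W[...,1]
m=(X<.63)&(X>.38)&(Y>.2)&(Y<.42)&(z>.0355)&(z<.06);P=W[m];print(cv2.minAreaRect((P[:,:2]*1000).astype(np.float32)),len(P))
"
```

```text
[[280 166   1   1   1]
 [267 167  26  55 989]
 [271 169   1   1   1]
 [288 171   1   1   1]
 [292 179   2   2   2]]
[ 0.62823452 -0.00556394  0.03601279] [0.69299006 0.02446175 0.05616454]
((660.6185913085938, 9.486589431762695), (64.73873901367188, 30.009130477905273), 0.2032005786895752)
0.63 [-0.0019  0.0172  0.0076  0.0382]
0.64 [-0.0055  0.0207  0.0076  0.0408]
0.65 [-0.0056  0.0245  0.0094  0.0466]
0.66 [-0.0055  0.0233  0.0089  0.0514]
0.67 [-0.0055  0.0197  0.0071  0.0546]
0.68 [-0.0032  0.0161  0.0065  0.0517]
((497.4678955078125, 300.80902099609375), (167.884521484375, 80.1516342163086), 12.314620971679688) 199
```

```bash
python3 -c "
from h import *
W,p=cloud('wrist','w8'); z=np.nan_to_num(W[...,2],nan=-1); X,Y=W[...,0],W[...,1]
hsv=cv2.cvtColor(p,cv2.COLOR_RGB2HSV)
m=((hsv[...,1]<60)&(z<.065)&(z>.02)&(X>.53)&(X<.71)&(Y>-.048)&(Y<.066)).astype(np.uint8)
n,l,s,c=cv2.connectedComponentsWithStats(m);k=1+np.argmax(s[1:,4]);print(s[k])
P=W[l==k];print(P.min(0),P.max(0)); print(cv2.minAreaRect((P[:,:2]*1000).astype(np.float32)))
for x in np.arange(.55,.70,.01):
  q=P[abs(P[:,0]-x)<.005]
  if len(q):print(round(x,3),np.round([q[:,1].min(),q[:,1].max(),(q[:,1].min()+q[:,1].max())/2,np.median(q[:,2]),np.percentile(q[:,2],95)],4))
"
```

```text
[ 266  107   37  116 3040]
[ 0.56005522 -0.0073315   0.02788736] [0.69943794 0.03529037 0.05616454]
((630.5177001953125, 10.728511810302734), (38.35526657104492, 138.64358520507812), 85.00175476074219)
0.56 [-0.0027  0.034   0.0156  0.0321  0.0341]
0.57 [-0.0029  0.0353  0.0162  0.0324  0.034 ]
0.58 [-0.0029  0.0342  0.0157  0.0323  0.0337]
0.59 [-0.0042  0.0333  0.0146  0.0326  0.0342]
0.6 [-0.0055  0.0312  0.0129  0.0325  0.034 ]
0.61 [-0.0056  0.0314  0.0129  0.0326  0.0343]
0.62 [-0.0068  0.0302  0.0117  0.0327  0.0345]
0.63 [-0.0069  0.0292  0.0111  0.0341  0.0372]
0.64 [-0.0056  0.0281  0.0113  0.0376  0.0406]
0.65 [-0.0071  0.0258  0.0093  0.0403  0.0465]
0.66 [-0.0073  0.0233  0.008   0.0462  0.0508]
0.67 [-0.0073  0.0197  0.0062  0.0504  0.0545]
0.68 [-0.0037  0.0137  0.005   0.049   0.0517]
0.69 [-0.0051  0.0114  0.0032  0.0476  0.0503]
```

```bash
python3 -c "
from h import *
go([.645,.0102,.10],1.484,60,.03)"
```

```text
t 17.27 at [0.6392 0.0109 0.2633] psi 1.5699 tilt [ 0.0023 -0.0037] need 6 rows; w 0.072 F [-0.3 -0.   0.5] q [-0.08  0.56  0.03  1.48 -0.02  1.1   1.52]
-0.09 -0.00 2.72 -0.001 0.000 0.014 60;-0.09 -0.00 2.72 -0.001 0.000 0.014 60;-0.09 -0.00 2.72 -0.001 0.000 0.014 60;-0.09 -0.00 2.72 -0.001 0.000 0.014 60;-0.10 -0.00 2.72 -0.001 0.000 0.014 60;-0.10 -0.00 2.72 -0.001 0.000 0.014 60
```

Emit:
step_arm(plan="-0.1 0 2.5 0 0 0.014 60;-0.1 0 2.7 0 0 0.014 60;-0.1 0 2.7 0 0 0.014 60;-0.1 0 2.7 0 0 0.014 60;-0.1 0 2.7 0 0 0.014 60;-0.1 0 1.5 0 0 0.014 60")

```text
t: 17.77
eef_pos: [0.646, -0.0036, 0.118]
eef_rot: [0.181, 3.122, -0.02]
contact_force: [0.4, 0.8, -0.4]
grip_width: 0.0717
```

```bash
python3 -c "
from h import *
go([.645,.0102,.05],1.484,60,.02)"
```

```text
t 17.77 at [ 0.646  -0.0036  0.118 ] psi 1.4552 tilt [ 0.0133 -0.0136] need 4 rows; w 0.0717 F [ 0.4  0.8 -0.4] q [-0.08  0.71  0.06  1.63 -0.04  0.79  1.44]
0.09 0.36 1.69 -0.003 0.004 -0.007 60;0.08 0.36 1.70 -0.003 0.004 -0.007 60;0.07 0.35 1.70 -0.003 0.004 -0.007 60;0.06 0.35 1.70 -0.003 0.004 -0.007 60
```

Emit:
step_arm(plan="0 0.5 1.6 -0.004 0.004 -0.007 60;0 0.5 1.6 -0.004 0.004 -0.007 60;0 0.4 1.4 -0.003 0.004 -0.007 60;0 0.2 0.8 -0.003 0.003 -0.005 60")

```text
t: 18.1
eef_pos: [0.6431, 0.0009, 0.0602]
eef_rot: [-0.17, -3.131, 0.011]
contact_force: [0.0, 1.0, -0.7]
grip_width: 0.0717
```

```bash
python3 -c "
from h import *
go([.645,.0102,.033],1.484,60,.01)"
```

```text
t 18.1 at [0.6431 0.0009 0.0602] psi 1.4623 tilt [-0.0066 -0.0065] need 3 rows; w 0.0717 F [ 0.   1.  -0.7] q [-0.08  0.79  0.05  1.65 -0.04  0.71  1.45]
-0.03 0.32 0.90 -0.002 -0.002 -0.007 60;-0.04 0.32 0.90 -0.002 -0.002 -0.007 60;-0.04 0.32 0.91 -0.002 -0.002 -0.007 60
```

Emit:
step_arm(plan="0 0.9 0.6 -0.002 -0.002 -0.015 60;0 0.5 0.5 0 0 -0.01 60;0 0.2 0.3 0 0 0 60")

```text
t: 18.35
eef_pos: [0.6439, 0.0144, 0.0448]
eef_rot: [-0.136, -3.133, 0.011]
contact_force: [-0.2, -0.5, -0.7]
grip_width: 0.0718
```

```bash
python3 -c "
from h import *
go([.645,.0102,.033],1.484,60,.01)"
```

```text
t 18.35 at [0.6439 0.0144 0.0448] psi 1.484 tilt [-0.0055 -0.0069] need 2 rows; w 0.0718 F [-0.2 -0.5 -0.7] q [-0.09  0.82  0.04  1.65 -0.04  0.68  1.45]
-0.08 -0.20 0.59 -0.004 -0.002 -0.000 60;-0.08 -0.20 0.59 -0.004 -0.002 -0.000 60
```

Emit:
step_arm(plan="-0.1 -0.5 0.6 -0.004 -0.002 0 60;0 0 0.4 -0.003 0 0 60;0 0 0.1 0 0 0 60")

```text
t: 18.6
eef_pos: [0.6455, 0.0105, 0.034]
eef_rot: [-0.133, -3.139, -0.001]
contact_force: [0.6, 0.4, 0.6]
grip_width: 0.0719
```

```bash
python3 -c "
from h import *
go([.645,.0102,.033],1.484,60,.01)"
```

```text
t 18.6 at [0.6455 0.0105 0.034 ] psi 1.486 tilt [-0.0001  0.001 ] need 1 rows; w 0.0719 F [0.6 0.4 0.6] q [-0.08  0.83  0.03  1.66 -0.04  0.65  1.46]
0.04 -0.03 0.10 0.001 -0.000 0.002 60
```

Emit:
step_arm(plan="0 0 0.1 0 0 0 255;0 0 0 0 0 0 255;0 0 0 0 0 0 255;0 0 0 0 0 0 255")

```text
t: 18.93
eef_pos: [0.6461, 0.0092, 0.0336]
eef_rot: [0.136, 3.137, 0.001]
contact_force: [-0.3, 0.3, -0.1]
grip_width: 0.0486
```

```bash
python3 -c "
from h import *
go([.645,.0102,.033],1.484,255,.01)"
```

```text
t 18.93 at [0.6461 0.0092 0.0336] psi 1.4843 tilt [0.0013 0.0005] need 1 rows; w 0.0486 F [-0.3  0.3 -0.1] q [-0.08  0.83  0.03  1.66 -0.04  0.65  1.46]
0.11 0.09 0.06 0.001 0.001 0.000 255
```

Emit:
step_arm(plan="0 0 0.05 0 0 0 255;0 0 0 0 0 0 255;0 0 0 0 0 0 255;0 0 0 0 0 0 255")

```text
t: 19.27
eef_pos: [0.6465, 0.0093, 0.0337]
eef_rot: [0.136, 3.136, 0.001]
contact_force: [-0.4, -0.6, -0.1]
grip_width: 0.032
```

```bash
python3 -c "
from h import *
go([.645,.0102,.033],1.484,255,.01)
snap('wrist','w9')"
```

```text
t 19.27 at [0.6465 0.0093 0.0337] psi 1.4842 tilt [0.0023 0.0006] need 1 rows; w 0.032 F [-0.4 -0.6 -0.1] q [-0.08  0.83  0.03  1.66 -0.04  0.65  1.46]
0.16 0.08 0.07 0.001 0.002 0.000 255
```

View pics/w9.png

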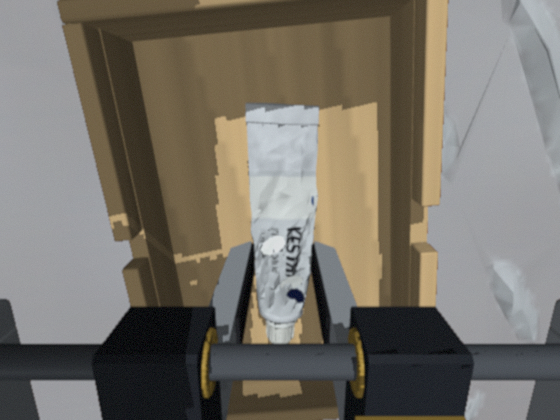

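Emit:
step_arm(plan="0 0 0 0 0 0 255;0 0 -0.5 0 0 0 255;0 0 -1 0 0 0 255;0 0 -1.5 0 0 0 255;0 0 -2 0 0 0 255")

```text
t: 19.73
eef_pos: [0.6427, 0.0094, 0.0822]
eef_rot: [-0.135, -3.132, 0.0]
contact_force: [1.3, -0.6, -0.6]
grip_width: 0.0312
```

```bash
python3 -c "
from h import *
go([.645,.0102,.18],1.484,255,.03)
snap('wrist','w10')"
```

```text
t 19.73 at [0.6427 0.0094 0.0822] psi 1.4846 tilt [-0.0068  0.0003] need 4 rows; w 0.0312 F [ 1.3 -0.6 -0.6] q [-0.08  0.76  0.04  1.64 -0.04  0.75  1.46]
-0.04 0.02 -2.44 -0.000 -0.002 0.000 255;-0.04 0.02 -2.44 -0.000 -0.002 0.000 255;-0.05 0.03 -2.44 -0.000 -0.002 0.000 255;-0.05 0.03 -2.44 -0.000 -0.002 0.000 255
```

View pics/w10.png

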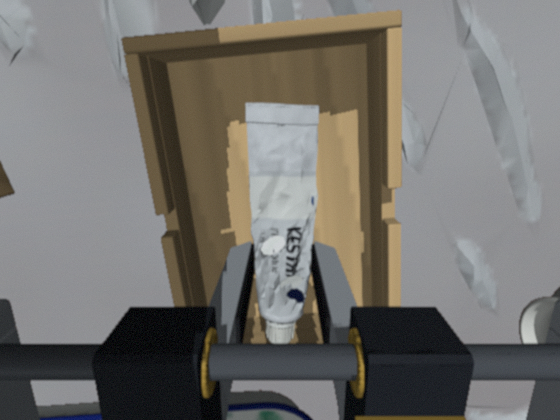

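```bash
python3 -c "
from h import *
go([.56,.29,.25],1.74,255,.033)"
```

```text
t 19.78 at [0.6459 0.0093 0.087 ] psi 1.4844 tilt [0.0007 0.0005] need 11 rows; w 0.0319 F [ 1.2 -0.8  2.3] q [-0.08  0.76  0.04  1.63 -0.04  0.75  1.46]
1.00 2.48 -1.48 0.000 0.000 -0.023 255;0.94 2.50 -1.48 0.000 0.000 -0.023 255;0.88 2.52 -1.48 0.000 0.000 -0.023 255;0.82 2.54 -1.48 0.000 0.000 -0.023 255;0.76 2.56 -1.48 0.000 0.000 -0.023 255;0.70 2.57 -1.48 0.000 0.000 -0.023 255;0.64 2.59 -1.48 0.000 0.000 -0.023 255;0.58 2.60 -1.48 0.000 0.000 -0.023 255
```

Emit:
step_arm(plan="0 0 -2 0 0 0 255;0 0 -3 0 0 0 255;0.3 0.5 -3 0 0 0 255;0.9 2 -2.5 0 0 -0.02 255;0.9 2.5 -2 0 0 -0.025 255;0.9 2.5 -1.5 0 0 -0.025 255;0.8 2.5 -1 0 0 -0.025 255;0.8 2.5 -0.5 0 0 -0.025 255")

```text
t: 20.45
eef_pos: [0.607, 0.1307, 0.2558]
eef_rot: [-0.036, 3.13, -0.006]
contact_force: [-0.1, -0.2, -0.0]
grip_width: 0.0319
```

```bash
python3 -c "
from h import *
go([.56,.29,.25],1.74,255,.033)"
```

```text
t 20.45 at [0.607  0.1307 0.2558] psi 1.5939 tilt [ 0.0111 -0.0036] need 6 rows; w 0.0319 F [-0.1 -0.2 -0. ] q [-0.28  0.53  0.03  1.55 -0.01  1.05  1.34]
0.72 2.67 0.08 -0.001 0.002 -0.024 255;0.66 2.69 0.08 -0.001 0.002 -0.024 255;0.59 2.71 0.08 -0.001 0.002 -0.024 255;0.53 2.72 0.09 -0.001 0.002 -0.024 255;0.46 2.73 0.09 -0.001 0.002 -0.024 255;0.39 2.74 0.09 -0.001 0.002 -0.024 255
```

Emit:
step_arm(plan="0.7 2.7 0 0 0.002 -0.024 255;0.7 2.7 0 0 0.002 -0.024 255;0.6 2.7 0 0 0.002 -0.024 255;0.5 2.7 0 0 0.002 -0.024 255;0.5 2.5 0 0 0.002 -0.024 255;0.4 1 0 0 0 -0.01 255;0 0 0 0 0 0 255")

```text
t: 21.03
eef_pos: [0.5578, 0.2845, 0.2636]
eef_rot: [-0.263, 3.119, 0.005]
contact_force: [-0.6, -0.0, -1.4]
grip_width: 0.0317
```

```bash
python3 -c "
from h import *
o,p,d=snap('wrist','w11')
go([.516,.3045,.15],1.756,255,.033)
W,p=cloud('wrist','w11'); z=np.nan_to_num(W[...,2],nan=-1); X,Y=W[...,0],W[...,1]
m=(X<.62)&(X>.36)&(Y>.2)&(Y<.42)&(z>.024)&(z<.045)
m=m.astype(np.uint8);n,l,s,c=cv2.connectedComponentsWithStats(m);k=1+np.argmax(s[1:,4]);print(s[k]);P=W[l==k];print(cv2.minAreaRect((P[:,:2]*1000).astype(np.float32)))
"
```

```text
t 21.08 at [0.5585 0.2833 0.2637] psi 1.7376 tilt [0.0115 0.0035] need 4 rows; w 0.0317 F [ 0.1  0.5 -0.8] q [-0.5   0.53 -0.03  1.53  0.02  1.07  1.21]
0.99 0.69 2.83 0.000 0.003 -0.005 255;0.98 0.70 2.83 0.000 0.003 -0.005 255;0.97 0.70 2.84 0.000 0.003 -0.005 255;0.96 0.71 2.84 0.000 0.003 -0.005 255
[ 270   46   69  152 5631]
((497.8889465332031, 302.49591064453125), (168.28591918945312, 74.0991439819336), 11.702642440795898)
```

View pics/w11.png

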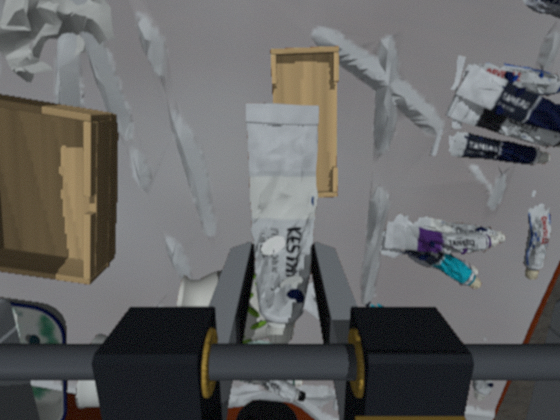

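```bash
python3 -c "
from h import *
z0=np.load('pics/w11.npz');W,p=cloud('wrist','w11')
Rm=R.from_rotvec(z0['rot']).as_matrix();T=(W-z0['pos'])@Rm
for u,v in((255,107),(283,107),(312,107),(283,150),(283,200),(283,240),(283,260),(254,150),(315,150),(256,200),(313,200)): print(u,v,np.round(T[v,u]*1000,1))
"
```

```text
255 107 [ 82.1 -13.2   1.3]
283 107 [82.1  0.8  0.9]
312 107 [82.1 15.4  2.2]
283 150 [60.8  0.8  0.1]
283 200 [33.3  0.8  2.9]
283 240 [12.8  0.8 -4.2]
283 260 [ 1.8  0.8 -6.1]
254 150 [ 60.5 -14.4   2.7]
315 150 [60.6 17.5  2. ]
256 200 [ 33.8 -13.8   1.1]
313 200 [33.6 17.1  1.8]
```

```bash
python3 -c "
from h import *
go([.5153,.3073,.12],1.775,255,.03)"
```

```text
t 21.08 at [0.5585 0.2833 0.2637] psi 1.7376 tilt [0.0115 0.0035] need 6 rows; w 0.0317 F [ 0.1  0.5 -0.8] q [-0.5   0.53 -0.03  1.53  0.02  1.07  1.21]
0.67 0.51 2.39 0.000 0.002 -0.006 255;0.66 0.51 2.39 0.000 0.002 -0.006 255;0.66 0.52 2.39 0.000 0.002 -0.006 255;0.65 0.52 2.39 0.000 0.002 -0.006 255;0.64 0.53 2.39 0.000 0.002 -0.006 255;0.63 0.53 2.39 0.000 0.002 -0.006 255
```

Emit:
step_arm(plan="0.7 0.6 2 0 0.002 -0.006 255;0.7 0.6 2.4 0 0.002 -0.006 255;0.7 0.6 2.4 0 0.002 -0.006 255;0.7 0.6 2.4 0 0.002 -0.006 255;0.6 0.5 2.4 0 0.002 -0.006 255;0.6 0.5 1.5 0 0.002 -0.006 255")

```text
t: 21.58
eef_pos: [0.5266, 0.2956, 0.1342]
eef_rot: [-0.284, 3.111, -0.007]
contact_force: [-0.3, 0.2, -0.9]
grip_width: 0.0317
```

```bash
python3 -c "
from h import *
go([.5153,.3073,.07],1.775,255,.02)"
```

```text
t 21.58 at [0.5266 0.2956 0.1342] psi 1.7527 tilt [ 0.0183 -0.0027] need 4 rows; w 0.0317 F [-0.3  0.2 -0.9] q [-0.55  0.64 -0.02  1.74  0.04  0.75  1.15]
0.25 0.35 1.60 -0.002 0.004 -0.006 255;0.24 0.35 1.60 -0.002 0.004 -0.006 255;0.23 0.35 1.60 -0.002 0.004 -0.006 255;0.23 0.35 1.60 -0.002 0.004 -0.006 255
```

Emit:
step_arm(plan="0.6 0.6 1 -0.003 0.006 -0.01 255;0.4 0.6 1.6 -0.002 0.006 -0.008 255;0.3 0.4 1.6 -0.002 0.004 -0.006 255;0.2 0.2 1 0 0.002 0 255")

```text
t: 21.92
eef_pos: [0.5113, 0.3021, 0.0794]
eef_rot: [0.309, -3.125, 0.007]
contact_force: [0.2, -0.2, -1.7]
grip_width: 0.0317
```

```bash
python3 -c "
from h import *
go([.5153,.3073,.055],1.775,255,.02)"
```

```text
t 21.92 at [0.5113 0.3021 0.0794] psi 1.768 tilt [-0.0004 -0.0046] need 2 rows; w 0.0317 F [ 0.2 -0.2 -1.7] q [-0.56  0.71 -0.03  1.79  0.04  0.65  1.15]
-0.25 0.22 1.22 -0.002 -0.001 -0.004 255;-0.25 0.22 1.22 -0.002 -0.001 -0.004 255
```

Emit:
step_arm(plan="-0.3 0.5 0.8 -0.002 -0.001 -0.006 255;-0.2 0.3 0.8 -0.002 0 -0.002 255;0 0 0.5 0 0 0 255")

```text
t: 22.17
eef_pos: [0.517, 0.3088, 0.057]
eef_rot: [-0.317, 3.125, -0.003]
contact_force: [0.6, -0.8, -0.6]
grip_width: 0.0321
```

```bash
python3 -c "
from h import *
go([.5153,.3073,.032],1.775,255,.02)"
```

```text
t 22.17 at [0.517  0.3088 0.057 ] psi 1.7728 tilt [ 0.0011 -0.0016] need 2 rows; w 0.0321 F [ 0.6 -0.8 -0.6] q [-0.57  0.75 -0.03  1.78  0.04  0.62  1.15]
0.10 -0.06 1.25 -0.001 0.000 -0.001 255;0.10 -0.06 1.25 -0.001 0.000 -0.001 255
```

Emit:
step_arm(plan="0.1 -0.1 1 0 0 0 255;0.1 0 0.6 0 0 0 255;0 0 0.2 0 0 0 255;0 0 0 0 0 0 255")

```text
t: 22.5
eef_pos: [0.5167, 0.3066, 0.0371]
eef_rot: [-0.314, 3.123, -0.003]
contact_force: [0.3, 0.7, -0.3]
grip_width: 0.0319
```

```bash
python3 -c "
from h import *
go([.5153,.3073,.032],1.775,255,.02)"
```

```text
t 22.5 at [0.5167 0.3066 0.0371] psi 1.7713 tilt [ 0.0027 -0.0018] need 1 rows; w 0.0319 F [ 0.3  0.7 -0.3] q [-0.57  0.78 -0.03  1.79  0.05  0.57  1.15]
0.12 0.10 0.51 -0.002 0.002 -0.004 255
```

Emit:
step_arm(plan="0 0 0.3 0 0 0 255;0 0 0.2 0 0 0 255;0 0 0.1 0 0 0 255")

```text
t: 22.75
eef_pos: [0.5173, 0.3067, 0.0315]
eef_rot: [-0.314, 3.122, -0.002]
contact_force: [-2.7, -1.8, 9.2]
grip_width: 0.0317
```

```bash
python3 -c "
from h import *
go([.5153,.3073,.032],1.775,255,.02)"
```

```text
t 22.75 at [0.5173 0.3067 0.0315] psi 1.7711 tilt [ 0.004  -0.0011] need 1 rows; w 0.0317 F [-2.7 -1.8  9.2] q [-0.57  0.79 -0.03  1.79  0.05  0.56  1.15]
0.18 0.09 -0.05 -0.002 0.004 -0.004 255
```

Contact on the rest floor. Release and rise.

Emit:
step_arm(plan="0 0 0 0 0 0 110;0 0 0 0 0 0 110;0 0 0 0 0 0 110;0 0 0 0 0 0 110;0 0 -1 0 0 0 110;0 0 -2.5 0 0 0 110;0 0 -3 0 0 0 110;0 0 -3 0 0 0 90")

```text
t: 23.42
eef_pos: [0.513, 0.3047, 0.1257]
eef_rot: [0.315, -3.119, 0.011]
contact_force: [-0.0, 0.9, -0.1]
grip_width: 0.0571
```

Emit:
step_arm(plan="0 0 -3 0 0 0 60;0 0 -3 0 0 0 60;0 0 -2 0 0 0 60")

```text
t: 23.67
eef_pos: [0.5136, 0.3055, 0.2137]
eef_rot: [0.315, -3.122, 0.008]
contact_force: [0.5, -0.1, -0.6]
grip_width: 0.0718
```

```bash
python3 -c "
from h import *
o,p,d=snap('wrist','w12')
go([.4825,-.3016,.26],0,0,.033)
W,p=cloud('wrist','w12'); z=np.nan_to_num(W[...,2],nan=-1); X,Y=W[...,0],W[...,1]
hsv=cv2.cvtColor(p,cv2.COLOR_RGB2HSV)
m=((hsv[...,1]<60)&(z<.065)&(z>.024)&(X>.40)&(X<.60)&(Y>.24)&(Y<.37)).astype(np.uint8)
n,l,s,c=cv2.connectedComponentsWithStats(m);k=1+np.argmax(s[1:,4]);print(s[k]);P=W[l==k]
print(cv2.minAreaRect((P[:,:2]*1000).astype(np.float32)),P[:,2].min(),P[:,2].max())
"
```

```text
t 23.72 at [0.5156 0.3068 0.2174] psi 1.7718 tilt [ 0.0025 -0.0017] need 19 rows; w 0.0715 F [1.  1.9 2.7] q [-0.56  0.54 -0.04  1.65  0.03  0.95  1.16]
0.81 -3.10 -0.22 0.000 0.000 0.093 0;0.52 -3.17 -0.22 0.000 0.000 0.093 0;0.22 -3.20 -0.22 0.000 0.000 0.093 0;-0.08 -3.21 -0.22 0.000 0.000 0.093 0;-0.38 -3.18 -0.22 0.000 0.000 0.093 0;-0.67 -3.14 -0.22 0.000 0.000 0.093 0;-0.96 -3.06 -0.22 0.000 0.000 0.093 0;-1.24 -2.96 -0.22 0.000 0.000 0.093 0
[ 265  108   38  129 3874]
((501.9001770019531, 305.0760498046875), (139.1350860595703, 37.99799346923828), 12.380915641784668) 0.02629489123602552 0.05389740031681617
```

View pics/w12.png

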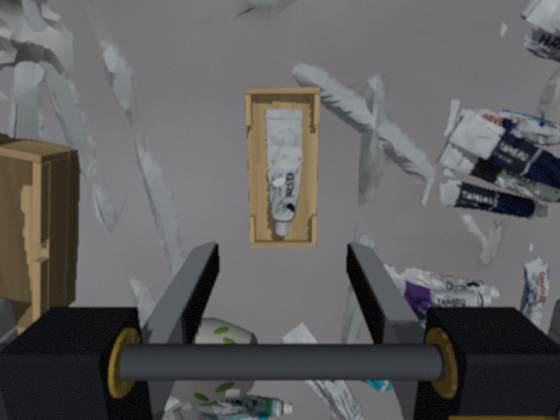

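Emit:
step_arm(plan="0.8 -2.5 -0.2 0 0 0.09 0;0.5 -3.2 -0.2 0 0 0.09 0;0.2 -3.2 -0.2 0 0 0.09 0;-0.1 -3.2 -0.2 0 0 0.09 0;-0.4 -3.2 -0.2 0 0 0.09 0;-0.7 -3.1 -0.2 0 0 0.09 0;-1 -3 -0.2 0 0 0.09 0;-1.2 -3 -0.2 0 0 0.09 0")

```text
t: 24.38
eef_pos: [0.5027, 0.0587, 0.2409]
eef_rot: [0.827, 3.019, 0.027]
contact_force: [0.2, -0.6, -0.8]
grip_width: 0.0941
```

```bash
python3 -c "
from h import *
go([.4825,-.3016,.24],0,0,.033)"
```

```text
t 24.38 at [0.5027 0.0587 0.2409] psi 1.0361 tilt [0.0155 0.0134] need 11 rows; w 0.0941 F [ 0.2 -0.6 -0.8] q [-0.29  0.37  0.18  1.89 -0.1   0.87  0.97]
-1.51 -2.91 -0.04 0.002 -0.000 0.094 0;-1.78 -2.76 -0.03 0.002 -0.000 0.094 0;-2.03 -2.58 -0.03 0.002 -0.000 0.094 0;-2.26 -2.38 -0.02 0.002 -0.000 0.094 0;-2.48 -2.15 -0.02 0.002 -0.000 0.094 0;-2.67 -1.91 -0.01 0.002 -0.000 0.094 0;-2.84 -1.65 -0.01 0.002 -0.000 0.094 0;-2.98 -1.38 -0.00 0.002 -0.000 0.094 0
```

Emit:
step_arm(plan="-1.5 -2.9 0 0.002 0 0.094 0;-1.8 -2.8 0 0.002 0 0.094 0;-2 -2.6 0 0.002 0 0.094 0;-2.3 -2.4 0 0.002 0 0.094 0;-2.5 -2.2 0 0.002 0 0.094 0;-2.7 -1.9 0 0.002 0 0.094 0;-2.8 -1.6 0 0.002 0 0.094 0;-3 -1.4 0 0.002 0 0.094 0")

```text
t: 25.05
eef_pos: [0.4809, -0.2154, 0.2444]
eef_rot: [1.927, 2.475, 0.021]
contact_force: [1.3, 0.3, 0.5]
grip_width: 0.0941
```

```bash
python3 -c "
from h import *
go([.4825,-.3016,.22],0,0,.03)"
```

```text
t 25.05 at [ 0.4809 -0.2154  0.2444] psi 0.2477 tilt [0.0123 0.0075] need 3 rows; w 0.0941 F [1.3 0.3 0.5] q [ 0.08  0.43  0.43  1.83 -0.23  0.93  0.86]
-2.80 -0.66 0.79 0.004 -0.002 0.083 0;-2.84 -0.43 0.80 0.004 -0.002 0.083 0;-2.87 -0.19 0.81 0.004 -0.002 0.083 0
```

Emit:
step_arm(plan="-2.5 -0.7 0.5 0.004 -0.002 0.08 0;-2.5 -0.4 0.5 0.004 -0.002 0.08 0;-2 -0.2 0.5 0.004 -0.002 0.06 0;-0.5 0 0.5 0 0 0.01 0")

```text
t: 25.38
eef_pos: [0.4778, -0.3031, 0.2274]
eef_rot: [2.222, 2.209, 0.001]
contact_force: [0.7, 0.6, -0.5]
grip_width: 0.0943
```

```bash
python3 -c "
from h import *
go([.4825,-.3016,.12],0,0,.03)
snap('wrist','w13')
W,p=cloud('wrist','w13'); z=np.nan_to_num(W[...,2],nan=-1); X,Y=W[...,0],W[...,1]
m=(z>.052)&(z<.062)&(Y<-.2)&(Y>-.42)&(X>.43)&(X<.53); m[262:]=0;m[:,:200]=0
print(cv2.minAreaRect((W[m][:,:2]*1000).astype(np.float32)))"
```

```text
t 25.38 at [ 0.4778 -0.3031  0.2274] psi -0.0061 tilt [ 0.0063 -0.0057] need 4 rows; w 0.0943 F [ 0.7  0.6 -0.5] q [ 0.19  0.52  0.49  1.75 -0.29  0.94  0.8 ]
0.05 0.10 2.69 0.002 0.001 -0.002 0;0.05 0.10 2.68 0.002 0.001 -0.002 0;0.05 0.11 2.68 0.002 0.001 -0.002 0;0.04 0.11 2.68 0.002 0.001 -0.002 0
((481.1871337890625, -301.9408264160156), (56.070213317871094, 118.28850555419922), 0.06793416291475296)
```

Emit:
step_arm(plan="0 0.1 2 0.002 0.001 -0.002 0;0 0.1 2.6 0.002 0.001 -0.002 0;0 0.1 2.6 0.002 0.001 -0.002 0;0 0.1 2.5 0 0 0 0;0 0 1.5 0 0 0 0")

```text
t: 25.85
eef_pos: [0.4866, -0.2965, 0.1154]
eef_rot: [2.2, 2.234, 0.012]
contact_force: [-0.2, 0.5, 0.3]
grip_width: 0.094
```

```bash
python3 -c "
from h import *
go([.4825,-.3016,.065],0,0,.02)"
```

```text
t 25.85 at [ 0.4866 -0.2965  0.1154] psi 0.0152 tilt [0.0096 0.0014] need 3 rows; w 0.094 F [-0.2  0.5  0.3] q [ 0.25  0.66  0.4   1.85 -0.39  0.7   0.88]
-0.17 -0.16 1.68 0.003 -0.000 0.005 0;-0.17 -0.15 1.68 0.003 -0.000 0.005 0;-0.17 -0.14 1.68 0.003 -0.000 0.005 0
```

Emit:
step_arm(plan="-0.3 -0.2 1.6 0.004 0 0.007 0;-0.2 -0.2 1.6 0.003 0 0.005 0;-0.1 -0.1 1.2 0.002 0 0.003 0")

```text
t: 26.1
eef_pos: [0.4832, -0.2943, 0.0689]
eef_rot: [-2.204, -2.23, -0.01]
contact_force: [-0.7, 0.1, -0.8]
grip_width: 0.0941
```

```bash
python3 -c "
from h import *
go([.4825,-.3016,.034],0,0,.02)"
```

```text
t 26.1 at [ 0.4832 -0.2943  0.0689] psi 0.0116 tilt [0.0003 0.0085] need 2 rows; w 0.0941 F [-0.7  0.1 -0.8] q [ 0.28  0.73  0.36  1.88 -0.43  0.62  0.91]
-0.38 -0.04 1.74 0.000 -0.004 0.006 0;-0.37 -0.04 1.74 0.000 -0.004 0.006 0
```

Emit:
step_arm(plan="-0.6 0 1.4 0 -0.006 0.008 0;-0.4 0 1 0 -0.003 0.004 0;-0.1 0 0.6 0 0 0 0")

```text
t: 26.35
eef_pos: [0.4843, -0.3, 0.0367]
eef_rot: [-2.212, -2.227, -0.005]
contact_force: [0.9, -0.0, 0.5]
grip_width: 0.094
```

```bash
python3 -c "
from h import *
go([.4825,-.3016,.032],0,0,.02)"
```

```text
t 26.35 at [ 0.4843 -0.3     0.0367] psi 0.0069 tilt [0.0002 0.0042] need 1 rows; w 0.094 F [ 0.9 -0.   0.5] q [ 0.3   0.78  0.33  1.88 -0.45  0.56  0.94]
-0.16 -0.18 0.47 0.000 -0.004 0.007 0
```

Emit:
step_arm(plan="-0.2 -0.2 0.4 0 -0.004 0.007 0;0 0 0.2 0 0 0 0")

```text
t: 26.52
eef_pos: [0.4825, -0.3008, 0.0299]
eef_rot: [-2.219, -2.222, -0.002]
contact_force: [0.3, -0.1, 0.0]
grip_width: 0.0946
```

```bash
python3 -c "
from h import *
go([.4825,-.3016,.0315],0,0,.02)"
```

```text
t 26.52 at [ 0.4825 -0.3008  0.0299] psi 0.0012 tilt [-0.      0.0014] need 1 rows; w 0.0946 F [ 0.3 -0.1  0. ] q [ 0.31  0.79  0.32  1.89 -0.46  0.54  0.94]
-0.08 0.00 -0.16 -0.000 -0.001 0.001 0
```

Emit:
step_arm(plan="-0.1 0 -0.2 0 -0.001 0.001 255;0 0 0 0 0 0 255;0 0 0 0 0 0 255")

```text
t: 26.77
eef_pos: [0.4831, -0.3017, 0.033]
eef_rot: [2.22, 2.222, 0.002]
contact_force: [-0.4, 0.5, 1.4]
grip_width: 0.0769
```

```bash
python3 -c "
from h import *
go([.4825,-.3016,.0315],0,255,.02)"
```

```text
t 26.77 at [ 0.4831 -0.3017  0.033 ] psi 0.0008 tilt [0.0013 0.0002] need 1 rows; w 0.0769 F [-0.4  0.5  1.4] q [ 0.3   0.78  0.33  1.89 -0.45  0.54  0.94]
0.01 -0.06 0.15 0.001 -0.000 0.001 255
```

Emit:
step_arm(plan="0 -0.05 0.15 0 0 0 255;0 0 0 0 0 0 255;0 0 0 0 0 0 255;0 0 0 0 0 0 255;0 0 0 0 0 0 255;0 0 0 0 0 0 255")

```text
t: 27.27
eef_pos: [0.4834, -0.302, 0.0329]
eef_rot: [2.218, 2.221, 0.003]
contact_force: [-0.5, -0.1, -0.1]
grip_width: 0.0557
```

```bash
python3 -c "
from h import *
go([.4825,-.3016,.0315],0,255,.02)"
```

```text
t 27.27 at [ 0.4834 -0.302   0.0329] psi 0.0011 tilt [ 0.0036 -0.0008] need 1 rows; w 0.0557 F [-0.5 -0.1 -0.1] q [ 0.31  0.78  0.32  1.89 -0.46  0.54  0.94]
0.04 -0.09 0.14 0.004 0.001 0.001 255
```

Emit:
step_arm(plan="0 0 -0.4 0 0 0 255;0 0 -1 0 0 0 255;0 0 -2 0 0 0 255;0 0 -3 0 0 0 255;0 0 -3 0 0 0 255;0 0 -3 0 0 0 255;0 0 -3 0 0 0 255")

```text
t: 27.85
eef_pos: [0.4775, -0.2985, 0.1888]
eef_rot: [-2.212, -2.211, 0.004]
contact_force: [0.7, -0.5, -2.2]
grip_width: 0.0558
```

```bash
python3 -c "
from h import *
go([.6217,.0091,.20],0,255,.03)
snap('wrist','w14')"
```

```text
t 27.85 at [ 0.4775 -0.2985  0.1888] psi -0.0003 tilt [-0.0114  0.0078] need 12 rows; w 0.0558 F [ 0.7 -0.5 -2.2] q [ 0.21  0.57  0.47  1.78 -0.32  0.88  0.82]
2.56 1.20 -0.09 -0.001 -0.001 -0.000 255;2.56 1.20 -0.09 -0.001 -0.001 -0.000 255;2.56 1.20 -0.09 -0.001 -0.001 -0.000 255;2.56 1.20 -0.09 -0.001 -0.001 -0.000 255;2.56 1.20 -0.09 -0.001 -0.001 -0.000 255;2.56 1.20 -0.09 -0.001 -0.001 -0.000 255;2.56 1.20 -0.09 -0.001 -0.001 -0.000 255;2.56 1.20 -0.09 -0.001 -0.001 -0.000 255
```

View pics/w14.png

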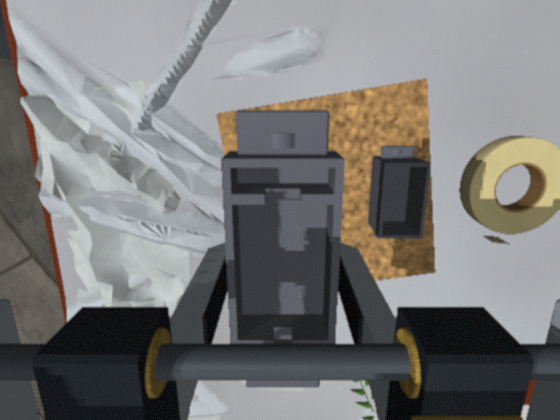

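Emit:
step_arm(plan="1.5 0.8 -0.3 -0.001 -0.001 0 255;2.5 1.2 -0.2 -0.001 -0.001 0 255;2.5 1.2 -0.1 -0.001 -0.001 0 255;2.5 1.2 -0.1 -0.001 -0.001 0 255;2.5 1.2 -0.1 -0.001 -0.001 0 255;2.5 1.2 -0.1 0 0 0 255;2.5 1.2 -0.1 0 0 0 255;2.5 1.2 -0.1 0 0 0 255")

```text
t: 28.57
eef_pos: [0.5742, -0.1152, 0.2168]
eef_rot: [2.229, 2.187, 0.002]
contact_force: [0.0, 0.4, -1.7]
grip_width: 0.0556
```

```bash
python3 -c "
from h import *
go([.6217,.0091,.19],0,255,.025)"
```

```text
t 28.57 at [ 0.5742 -0.1152  0.2168] psi -0.0191 tilt [ 0.0141 -0.0123] need 6 rows; w 0.0556 F [ 0.   0.4 -1.7] q [-0.18  0.56  0.5   1.72 -0.31  0.93  0.43]
2.09 0.75 0.43 0.002 0.002 -0.003 255;2.09 0.75 0.43 0.002 0.002 -0.003 255;2.09 0.76 0.44 0.002 0.002 -0.003 255;2.08 0.77 0.44 0.002 0.002 -0.003 255;2.08 0.78 0.44 0.002 0.002 -0.003 255;2.08 0.78 0.44 0.002 0.002 -0.003 255
```

Emit:
step_arm(plan="2.1 0.8 0.4 0.002 0.002 -0.003 255;2.1 0.8 0.4 0.002 0.002 -0.003 255;2.1 0.8 0.4 0.002 0.002 -0.003 255;2 0.8 0.4 0.002 0.002 -0.003 255;2 0.7 0.4 0.002 0.002 -0.003 255;1 0.4 0.4 0.002 0.002 -0.003 255")

```text
t: 29.07
eef_pos: [0.6213, 0.0092, 0.1956]
eef_rot: [2.214, 2.227, 0.01]
contact_force: [0.1, 0.1, -2.7]
grip_width: 0.0562
```

```bash
python3 -c "
from h import *
go([.6217,.0091,.13],0,255,.025)"
```

```text
t 29.07 at [0.6213 0.0092 0.1956] psi 0.006 tilt [0.0057 0.0037] need 3 rows; w 0.0562 F [ 0.1  0.1 -2.7] q [-0.34  0.64  0.48  1.63 -0.35  0.96  0.26]
-0.01 0.00 2.19 0.002 -0.001 0.002 255;-0.01 0.01 2.19 0.002 -0.001 0.002 255;-0.01 0.01 2.19 0.002 -0.001 0.002 255
```

Emit:
step_arm(plan="-0.2 0 1.5 0.002 -0.001 0.002 255;-0.1 0 2 0.002 -0.001 0.002 255;0 0 1.6 0.002 -0.001 0.002 255;0 0 0.8 0 0 0 255")

```text
t: 29.4
eef_pos: [0.6236, 0.0103, 0.1369]
eef_rot: [2.213, 2.228, 0.007]
contact_force: [0.4, 0.3, -2.0]
grip_width: 0.0558
```

```bash
python3 -c "
from h import *
go([.6217,.0091,.095],0,255,.025)"
```

```text
t 29.4 at [0.6236 0.0103 0.1369] psi 0.0067 tilt [0.004  0.0019] need 2 rows; w 0.0558 F [ 0.4  0.3 -2. ] q [-0.32  0.71  0.44  1.68 -0.39  0.84  0.29]
-0.06 -0.10 2.09 0.002 -0.001 0.003 255;-0.06 -0.10 2.09 0.002 -0.001 0.003 255
```

Emit:
step_arm(plan="-0.1 -0.1 1.6 0.002 -0.001 0.003 255;-0.1 -0.1 1.4 0.002 -0.001 0.003 255;0 0 0.8 0 0 0.001 255")

```text
t: 29.65
eef_pos: [0.6215, 0.0063, 0.0983]
eef_rot: [2.223, 2.218, -0.001]
contact_force: [-0.5, -0.2, -1.4]
grip_width: 0.0559
```

```bash
python3 -c "
from h import *
go([.6217,.0091,.088],0,255,.025)"
```

```text
t 29.65 at [0.6215 0.0063 0.0983] psi -0.002 tilt [ 0.0006 -0.0013] need 1 rows; w 0.0559 F [-0.5 -0.2 -1.4] q [-0.31  0.75  0.42  1.71 -0.41  0.77  0.31]
0.28 0.02 1.03 0.001 0.001 -0.002 255
```

Emit:
step_arm(plan="0.3 0 0.7 0 0 -0.002 255;0.1 0 0.3 0 0 0 255;0 0 0 0 0 0 255")

```text
t: 29.9
eef_pos: [0.6207, 0.0092, 0.087]
eef_rot: [2.223, 2.219, -0.003]
contact_force: [-0.2, 0.1, -1.5]
grip_width: 0.0559
```

```bash
python3 -c "
from h import *
go([.6217,.0091,.082],0,255,.025)"
```

```text
t 29.9 at [0.6207 0.0092 0.087 ] psi -0.0016 tilt [-0.0012 -0.0019] need 1 rows; w 0.0559 F [-0.2  0.1 -1.5] q [-0.31  0.77  0.41  1.71 -0.42  0.75  0.31]
-0.01 0.10 0.50 -0.001 0.002 -0.002 255
```

Emit:
step_arm(plan="0 0.1 0.4 -0.001 0.002 -0.001 255;0 0 0.3 0 0 0 255;0 0 0 0 0 0 255")

```text
t: 30.15
eef_pos: [0.6231, 0.0094, 0.0812]
eef_rot: [2.22, 2.22, 0.004]
contact_force: [-0.2, 0.1, -1.3]
grip_width: 0.0553
```

```bash
python3 -c "
from h import *
go([.6217,.0091,.075],0,255,.025)"
```

```text
t 30.15 at [0.6231 0.0094 0.0812] psi 0.0001 tilt [0.003  0.0004] need 1 rows; w 0.0553 F [-0.2  0.1 -1.3] q [-0.3   0.78  0.41  1.71 -0.43  0.74  0.32]
-0.03 -0.15 0.61 0.003 -0.000 0.000 255
```

Emit:
step_arm(plan="0 -0.15 0.4 0.003 0 0 255;0 -0.05 0.4 0 0 0 255")

```text
t: 30.32
eef_pos: [0.6223, 0.0093, 0.074]
eef_rot: [2.22, 2.221, 0.004]
contact_force: [0.2, 0.3, -2.1]
grip_width: 0.0555
```

```bash
python3 -c "
from h import *
go([.6217,.0091,.067],0,255,.025)"
```

```text
t 30.32 at [0.6223 0.0093 0.074 ] psi 0.0001 tilt [0.0027 0.0005] need 1 rows; w 0.0555 F [ 0.2  0.3 -2.1] q [-0.3   0.79  0.4   1.72 -0.43  0.72  0.32]
-0.02 -0.06 0.70 0.003 -0.001 0.000 255
```

Below rim contact without force: lugs are in the notches.

Emit:
step_arm(plan="0 -0.06 0.4 0.002 0 0 255;0 -0.03 0.3 0 0 0 255;0 0 0.1 0 0 0 255")

```text
t: 30.57
eef_pos: [0.6214, 0.0093, 0.0667]
eef_rot: [-2.221, -2.221, -0.002]
contact_force: [-5.8, 0.7, 18.4]
grip_width: 0.0557
```

```bash
python3 -c "
from h import *
go([.6217,.0091,.067],0,255,.025)"
```

```text
t 30.57 at [0.6214 0.0093 0.0667] psi 0.0003 tilt [0.0008 0.0013] need 1 rows; w 0.0557 F [-5.8  0.7 18.4] q [-0.29  0.79  0.39  1.72 -0.44  0.71  0.33]
-0.02 0.03 -0.03 0.001 -0.001 0.000 255
```

Seated at predicted height with contact. Release.

Emit:
step_arm(plan="0 0 0 0 0 0 40;0 0 0 0 0 0 40;0 0 0 0 0 0 40;0 0 0 0 0 0 40;0 0 0 0 0 0 40")

```text
t: 30.98
eef_pos: [0.6225, 0.009, 0.0674]
eef_rot: [2.221, 2.221, 0.005]
contact_force: [0.5, -0.5, 0.0]
grip_width: 0.0792
```

Emit:
step_arm(plan="0 0 -1 0 0 0 40;0 0 -2.5 0 0 0 40;0 0 -3 0 0 0 40;0 0 -3 0 0 0 20;0 0 -3 0 0 0 0;0 0 -2 0 0 0 0")

```text
t: 31.48
eef_pos: [0.6179, 0.0087, 0.2148]
eef_rot: [-2.218, -2.215, 0.011]
contact_force: [1.0, -0.1, -0.2]
grip_width: 0.0934
```

```bash
python3 -c "
from h import *
snap('wrist','w15')
W,p=cloud('wrist','w15'); z=np.nan_to_num(W[...,2],nan=-1); X,Y=W[...,0],W[...,1]
a=(X>.55)&(X<.69)&(Y>-.12)&(Y<.13)&(p.max(2)<105); a[290:]=0;a[:,:200]=0;a[:,360:]=0
m=a&(z>.083)&(z<.1); P=W[m];print(cv2.minAreaRect((P[:,:2]*1000).astype(np.float32)),np.median(P[:,2]))
for s in (P[:,1]>.055,P[:,1]<-.035,P[:,0]<.598,P[:,0]>.642): print(np.median(P[s][:,2]))
go([.5828,-.2968,.20],0,0,.03)"
```

```text
((620.1898803710938, 12.975761413574219), (126.17205810546875, 56.068668365478516), 89.92767333984375) 0.0898026413823399
0.08985939779478075
0.08959435443793151
0.08988221637289051
0.08988116411166489
t 31.53 at [0.6202 0.0084 0.2185] psi -0.0011 tilt [-0.0032  0.0004] need 11 rows; w 0.0939 F [ 1.8 -0.6  2.6] q [-0.35  0.62  0.5   1.6  -0.33  1.02  0.24]
-2.77 -0.34 0.17 -0.000 -0.000 -0.000 0;-2.77 -0.34 0.17 -0.000 -0.000 -0.000 0;-2.77 -0.34 0.17 -0.000 -0.000 -0.000 0;-2.77 -0.34 0.17 -0.000 -0.000 -0.000 0;-2.77 -0.34 0.17 -0.000 -0.000 -0.000 0;-2.77 -0.34 0.17 -0.000 -0.000 -0.000 0;-2.77 -0.34 0.17 -0.000 -0.000 -0.000 0;-2.77 -0.34 0.17 -0.000 -0.000 -0.000 0
```

View pics/w15.png

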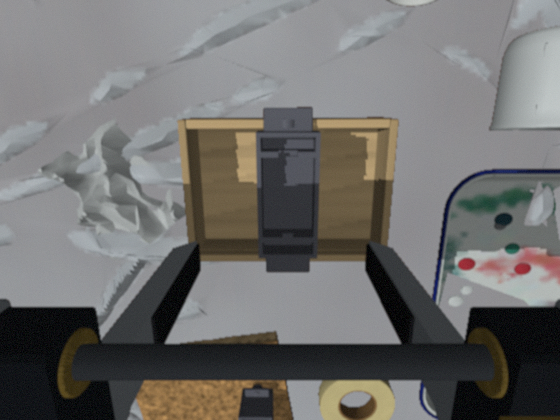

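Emit:
step_arm(plan="-2 -0.3 0.1 0 0 0 0;-2.8 -0.3 0.1 0 0 0 0;-2.8 -0.3 0.1 0 0 0 0;-2.8 -0.3 0.1 0 0 0 0;-2.8 -0.3 0.1 0 0 0 0;-2.8 -0.3 0.1 0 0 0 0;-2.8 -0.3 0.1 0 0 0 0;-2.8 -0.3 0.1 0 0 0 0")

```text
t: 32.2
eef_pos: [0.6012, -0.205, 0.2171]
eef_rot: [2.202, 2.238, 0.017]
contact_force: [0.4, 0.2, 0.0]
grip_width: 0.094
```

```bash
python3 -c "
from h import *
W,p=cloud('wrist','w15'); z=np.nan_to_num(W[...,2],nan=-1); X,Y=W[...,0],W[...,1]
a=(X>.55)&(X<.69)&(Y>-.12)&(Y<.13)&(p.max(2)<105); a[290:]=0;a[:,:200]=0;a[:,360:]=0
m=a&(z>.087)&(z<.1); P=W[m];print(cv2.minAreaRect((P[:,:2]*1000).astype(np.float32)))
go([.5833,-.2968,.19],0,0,.03)"
```

```text
((620.19287109375, 9.023651123046875), (118.23216247558594, 56.06864547729492), 89.92650604248047)
t 32.2 at [ 0.6012 -0.205   0.2171] psi 0.0164 tilt [0.009  0.0065] need 4 rows; w 0.094 F [0.4 0.2 0. ] q [ 0.01  0.63  0.47  1.56 -0.33  1.02  0.6 ]
-2.29 -0.49 0.66 0.002 -0.002 0.004 0;-2.29 -0.48 0.66 0.002 -0.002 0.004 0;-2.29 -0.47 0.67 0.002 -0.002 0.004 0;-2.29 -0.46 0.67 0.002 -0.002 0.004 0
```

Tray at (620.2, 9.0) mm — matches box centre. On to the cup.

Emit:
step_arm(plan="-2.3 -0.5 0.5 0.002 -0.002 0.004 0;-2.3 -0.5 0.6 0.002 -0.002 0.004 0;-2.2 -0.5 0.6 0.002 -0.002 0.004 0;-1.3 -0.4 0.6 0.002 -0.002 0.004 0;-0.5 0 0.5 0 0 0 0")

```text
t: 32.62
eef_pos: [0.5798, -0.3038, 0.1913]
eef_rot: [2.226, 2.205, -0.005]
contact_force: [-0.5, -0.7, 0.3]
grip_width: 0.0941
```

```bash
python3 -c "
from h import *
go([.5833,-.2968,.12],0,0,.025)"
```

```text
t 32.62 at [ 0.5798 -0.3038  0.1913] psi -0.0096 tilt [ 0.0035 -0.0082] need 3 rows; w 0.0941 F [-0.5 -0.7  0.3] q [ 0.17  0.69  0.47  1.54 -0.34  0.99  0.72]
0.25 0.11 2.37 0.001 0.003 -0.003 0;0.25 0.11 2.37 0.001 0.003 -0.003 0;0.24 0.11 2.37 0.001 0.003 -0.003 0
```

Emit:
step_arm(plan="0.3 0.1 2 0.001 0.003 -0.003 0;0.2 0.1 2.4 0.001 0.003 -0.003 0;0.1 0 2 0.001 0.003 -0.003 0;0 0 1 0 0 0 0")

```text
t: 32.95
eef_pos: [0.5844, -0.2986, 0.117]
eef_rot: [2.22, 2.217, 0.007]
contact_force: [-1.0, 0.3, -0.1]
grip_width: 0.0941
```

```bash
python3 -c "
from h import *
go([.5833,-.2968,.065],0,0,.025)"
```

```text
t 32.95 at [ 0.5844 -0.2986  0.117 ] psi -0.0014 tilt [ 0.0064 -0.0001] need 3 rows; w 0.0941 F [-1.   0.3 -0.1] q [ 0.19  0.77  0.42  1.6  -0.39  0.85  0.76]
0.06 -0.05 1.73 0.002 0.000 -0.000 0;0.06 -0.04 1.73 0.002 0.000 -0.000 0;0.06 -0.04 1.73 0.002 0.000 -0.000 0
```

Emit:
step_arm(plan="0.05 -0.1 1.6 0.003 0 0 0;0.05 -0.1 1.6 0.002 0 0 0;0 0 1 0 0 0 0;0 0 0.3 0 0 0 0")

```text
t: 33.28
eef_pos: [0.5841, -0.2925, 0.0687]
eef_rot: [-2.216, -2.224, -0.005]
contact_force: [-0.1, 0.6, -0.1]
grip_width: 0.0942
```

```bash
python3 -c "
from h import *
go([.5833,-.2968,.045],0,0,.025)"
```

```text
t 33.28 at [ 0.5841 -0.2925  0.0687] psi 0.0032 tilt [0.0006 0.0036] need 1 rows; w 0.0942 F [-0.1  0.6 -0.1] q [ 0.2   0.83  0.39  1.63 -0.42  0.77  0.78]
-0.44 -0.09 2.37 0.001 -0.004 0.003 0
```

Emit:
step_arm(plan="-0.4 -0.1 1.2 0 -0.003 0.003 0;-0.2 0 0.8 0 0 0 0;0 0 0.3 0 0 0 0")

```text
t: 33.53
eef_pos: [0.585, -0.2982, 0.0452]
eef_rot: [2.218, 2.222, 0.003]
contact_force: [0.7, 0.5, -0.4]
grip_width: 0.0941
```

```bash
python3 -c "
from h import *
go([.5833,-.2968,.0445],0,0,.025)"
```

```text
t 33.53 at [ 0.585  -0.2982  0.0452] psi 0.0019 tilt [ 0.0032 -0.0003] need 1 rows; w 0.0941 F [ 0.7  0.5 -0.4] q [ 0.21  0.86  0.38  1.63 -0.43  0.73  0.8 ]
0.14 -0.17 0.06 0.003 0.000 0.002 0
```

Emit:
step_arm(plan="0.1 -0.15 0.1 0.003 0 0.002 255;0 0 0 0 0 0 255;0 0 0 0 0 0 255;0 0 0 0 0 0 255")

```text
t: 33.87
eef_pos: [0.5835, -0.298, 0.0443]
eef_rot: [2.222, 2.219, -0.0]
contact_force: [0.2, 0.1, 0.4]
grip_width: 0.0709
```

```bash
python3 -c "
from h import *
go([.5833,-.2968,.0445],0,255,.025)"
```

```text
t 33.87 at [ 0.5835 -0.298   0.0443] psi -0.0012 tilt [ 0.0006 -0.0009] need 1 rows; w 0.0709 F [0.2 0.1 0.4] q [ 0.21  0.86  0.38  1.63 -0.43  0.73  0.8 ]
0.12 -0.02 -0.02 0.001 0.001 -0.001 255
```

Emit:
step_arm(plan="0.1 0 0 0 0.001 -0.001 255;0 0 0 0 0 0 255;0 0 0 0 0 0 255;0 0 0 0 0 0 255;0 0 0 0 0 0 255;0 0 0 0 0 0 255;0 0 0 0 0 0 255")

```text
t: 34.45
eef_pos: [0.5844, -0.2972, 0.0461]
eef_rot: [2.219, 2.22, 0.003]
contact_force: [1.0, -0.6, -0.3]
grip_width: 0.0397
```

```bash
python3 -c "
from h import *
go([.5833,-.2968,.0445],0,255,.025)"
```

```text
t 34.45 at [ 0.5844 -0.2972  0.0461] psi 0.0001 tilt [ 0.003  -0.0008] need 1 rows; w 0.0397 F [ 1.  -0.6 -0.3] q [ 0.21  0.86  0.38  1.63 -0.43  0.73  0.8 ]
0.04 -0.11 0.15 0.003 0.001 0.000 255
```

Emit:
step_arm(plan="0 0 -0.4 0 0 0 255;0 0 -1 0 0 0 255;0 0 -2 0 0 0 255;0 0 -3 0 0 0 255;0 0 -3 0 0 0 255;0 0 -3 0 0 0 255;0 0 -3 0 0 0 255")

```text
t: 35.03
eef_pos: [0.579, -0.2942, 0.2011]
eef_rot: [-2.214, -2.211, 0.006]
contact_force: [-0.1, 0.3, -0.3]
grip_width: 0.0398
```

```bash
python3 -c "
from h import *
go([.6213,.009,.21],0,255,.03)"
```

```text
t 35.03 at [ 0.579  -0.2942  0.2011] psi -0.0011 tilt [-0.012   0.0064] need 11 rows; w 0.0398 F [-0.1  0.3 -0.3] q [ 0.16  0.68  0.47  1.52 -0.34  1.04  0.72]
2.76 0.38 -0.07 -0.001 -0.001 -0.000 255;2.76 0.38 -0.07 -0.001 -0.001 -0.000 255;2.76 0.38 -0.07 -0.001 -0.001 -0.000 255;2.76 0.38 -0.07 -0.001 -0.001 -0.000 255;2.76 0.38 -0.07 -0.001 -0.001 -0.000 255;2.76 0.38 -0.07 -0.001 -0.001 -0.000 255;2.76 0.38 -0.07 -0.001 -0.001 -0.000 255;2.76 0.38 -0.08 -0.001 -0.001 -0.000 255
```

Emit:
step_arm(plan="2 0.3 -0.1 -0.001 -0.001 0 255;2.8 0.4 -0.1 -0.001 -0.001 0 255;2.8 0.4 -0.1 -0.001 -0.001 0 255;2.8 0.4 -0.1 -0.001 -0.001 0 255;2.8 0.4 -0.1 0 0 0 255;2.8 0.4 0 0 0 0 255;2.8 0.4 0 0 0 0 255;2.8 0.4 0 0 0 0 255")

```text
t: 35.7
eef_pos: [0.6144, -0.0855, 0.2239]
eef_rot: [2.23, 2.186, 0.001]
contact_force: [0.8, -1.1, -1.7]
grip_width: 0.0397
```

```bash
python3 -c "
from h import *
go([.6213,.009,.19],0,255,.025)"
```

```text
t 35.7 at [ 0.6144 -0.0855  0.2239] psi -0.0197 tilt [ 0.014  -0.0132] need 5 rows; w 0.0397 F [ 0.8 -1.1 -1.7] q [-0.22  0.6   0.51  1.61 -0.32  1.    0.37]
1.90 0.09 0.65 0.003 0.003 -0.004 255;1.90 0.10 0.66 0.003 0.003 -0.004 255;1.90 0.11 0.66 0.003 0.003 -0.004 255;1.90 0.12 0.67 0.003 0.003 -0.004 255;1.89 0.13 0.67 0.003 0.003 -0.004 255
```

Emit:
step_arm(plan="1.9 0.1 0.5 0.003 0.003 -0.004 255;1.9 0.1 0.6 0.003 0.003 -0.004 255;1.9 0.1 0.6 0.003 0.003 -0.004 255;1.5 0.1 0.6 0.003 0.003 -0.004 255;0.8 0 0.6 0.002 0.001 -0.002 255")

```text
t: 36.12
eef_pos: [0.6215, 0.0061, 0.1988]
eef_rot: [2.212, 2.229, 0.013]
contact_force: [-0.4, 0.1, -0.9]
grip_width: 0.0397
```

```bash
python3 -c "
from h import *
go([.6213,.009,.14],0,255,.02)"
```

```text
t 36.12 at [0.6215 0.0061 0.1988] psi 0.0076 tilt [0.0064 0.005 ] need 3 rows; w 0.0397 F [-0.4  0.1 -0.9] q [-0.34  0.63  0.48  1.63 -0.35  0.96  0.27]
0.09 -0.02 1.96 0.002 -0.002 0.003 255;0.09 -0.01 1.96 0.002 -0.002 0.003 255;0.09 -0.01 1.96 0.002 -0.002 0.003 255
```

Emit:
step_arm(plan="0 -0.1 1.6 0.003 -0.002 0.003 255;0 -0.1 1.8 0.002 -0.002 0.003 255;0 0 1.5 0.002 -0.002 0.003 255;0 0 0.6 0 0 0 255")

```text
t: 36.45
eef_pos: [0.6207, 0.0085, 0.1433]
eef_rot: [2.218, 2.222, 0.002]
contact_force: [0.0, -1.0, -0.9]
grip_width: 0.0399
```

```bash
python3 -c "
from h import *
go([.6213,.009,.12],0,255,.02)"
```

```text
t 36.45 at [0.6207 0.0085 0.1433] psi 0.0017 tilt [ 0.0024 -0.0006] need 2 rows; w 0.0399 F [ 0.  -1.  -0.9] q [-0.33  0.7   0.46  1.68 -0.38  0.85  0.29]
0.02 0.03 1.16 0.001 0.000 0.001 255;0.02 0.03 1.16 0.001 0.000 0.001 255
```

Emit:
step_arm(plan="0 0 1 0.001 0 0.001 255;0 0 0.7 0.001 0 0 255;0 0 0.2 0 0 0 255")

```text
t: 36.7
eef_pos: [0.6205, 0.0066, 0.1227]
eef_rot: [2.222, 2.219, -0.003]
contact_force: [1.2, -0.4, -0.4]
grip_width: 0.0398
```

```bash
python3 -c "
from h import *
go([.6213,.009,.114],0,255,.02)"
```

```text
t 36.7 at [0.6205 0.0066 0.1227] psi -0.0014 tilt [-0.0004 -0.0018] need 1 rows; w 0.0398 F [ 1.2 -0.4 -0.4] q [-0.32  0.72  0.44  1.69 -0.4   0.82  0.3 ]
0.24 0.08 0.87 -0.000 0.002 -0.001 255
```

Emit:
step_arm(plan="0.25 0.05 0.5 0 0.002 -0.001 255;0.05 0 0.2 0 0 0 255;0 0 0 0 0 0 255")

```text
t: 36.95
eef_pos: [0.6215, 0.0087, 0.1155]
eef_rot: [2.223, 2.219, 0.001]
contact_force: [0.7, -0.3, -0.2]
grip_width: 0.0397
```

```bash
python3 -c "
from h import *
go([.6213,.009,.11],0,255,.02)"
```

```text
t 36.95 at [0.6215 0.0087 0.1155] psi -0.0019 tilt [ 0.0005 -0.    ] need 1 rows; w 0.0397 F [ 0.7 -0.3 -0.2] q [-0.32  0.73  0.44  1.69 -0.4   0.8   0.3 ]
0.03 -0.02 0.55 0.001 0.000 -0.002 255
```

Emit:
step_arm(plan="0 0 0.4 0 0 -0.002 255;0 -0.05 0.4 0 0 0 255")

```text
t: 37.12
eef_pos: [0.6223, 0.0087, 0.1084]
eef_rot: [2.219, 2.22, 0.004]
contact_force: [0.1, 0.0, -0.8]
grip_width: 0.0398
```

```bash
python3 -c "
from h import *
go([.6213,.009,.104],0,255,.02)"
```

```text
t 37.12 at [0.6223 0.0087 0.1084] psi 0.0005 tilt [0.0036 0.0001] need 1 rows; w 0.0398 F [ 0.1  0.  -0.8] q [-0.32  0.74  0.43  1.7  -0.41  0.79  0.31]
0.03 -0.10 0.44 0.004 -0.000 0.000 255
```

Emit:
step_arm(plan="0 -0.1 0.4 0.003 0 0 255;0 -0.05 0.3 0 0 0 255")

```text
t: 37.28
eef_pos: [0.621, 0.0087, 0.1011]
eef_rot: [2.22, 2.222, 0.001]
contact_force: [-0.5, -1.3, -1.1]
grip_width: 0.0396
```

```bash
python3 -c "
from h import *
go([.6213,.009,.098],0,255,.02)"
```

```text
t 37.28 at [0.621  0.0087 0.1011] psi 0.0006 tilt [0.0012 0.0001] need 1 rows; w 0.0396 F [-0.5 -1.3 -1.1] q [-0.31  0.75  0.43  1.71 -0.42  0.77  0.31]
0.03 0.03 0.31 0.001 -0.000 0.001 255
```

Emit:
step_arm(plan="0 0 0.3 0.001 0 0 255;0 0 0.15 0 0 0 255")

```text
t: 37.45
eef_pos: [0.6209, 0.0088, 0.0978]
eef_rot: [-2.22, -2.222, -0.001]
contact_force: [-6.6, 0.7, 23.9]
grip_width: 0.0401
```

```bash
python3 -c "
from h import *
go([.6213,.009,.098],0,255,.02)"
```

```text
t 37.45 at [0.6209 0.0088 0.0978] psi 0.0007 tilt [-0.      0.0011] need 1 rows; w 0.0401 F [-6.6  0.7 23.9] q [-0.31  0.75  0.42  1.71 -0.42  0.77  0.32]
0.02 0.04 -0.02 -0.000 -0.001 0.001 255
```

Seated at the predicted .098. Release.

Emit:
step_arm(plan="0 0 0 0 0 0 90;0 0 0 0 0 0 90;0 0 0 0 0 0 90;0 0 0 0 0 0 90;0 0 0 0 0 0 90")

```text
t: 37.87
eef_pos: [0.6216, 0.0086, 0.0985]
eef_rot: [2.221, 2.222, 0.003]
contact_force: [0.5, 0.3, -0.7]
grip_width: 0.0604
```

Emit:
step_arm(plan="0 0 -1 0 0 0 90;0 0 -2.5 0 0 0 90;0 0 -3 0 0 0 60;0 0 -3 0 0 0 20;0 0 -3 0 0 0 0;0 0 -2 0 0 0 0")

```text
t: 38.37
eef_pos: [0.6172, 0.0084, 0.2455]
eef_rot: [-2.216, -2.215, 0.013]
contact_force: [-0.5, -0.5, -0.3]
grip_width: 0.0839
```

```bash
python3 -c "
from h import *
snap('wrist','w16');snap('scene','s16')
W,p=cloud('wrist','w16'); z=np.nan_to_num(W[...,2],nan=-1); X,Y=W[...,0],W[...,1]
a=(X>.55)&(X<.69)&(Y>-.12)&(Y<.13)&(p.max(2)<115); a[290:]=0;a[:,:200]=0;a[:,360:]=0
for lo,hi in((.087,.1),(.119,.14)):
  P=W[a&(z>lo)&(z<hi)];print(cv2.minAreaRect((P[:,:2]*1000).astype(np.float32)),np.median(P[:,2]))
for s in (P[:,1]>.04,P[:,1]<-.02,P[:,0]<.604,P[:,0]>.636): print(np.median(P[s][:,2]))
W,p=cloud('scene','s16'); print(np.round(W[190,163],3))
go([.62,.009,.3],0,0)"
```

```text
((620.1842041015625, 9.005088806152344), (118.40137481689453, 56.03926467895508), 89.81205749511719) 0.090255484859807
((619.56103515625, 8.901330947875977), (69.15672302246094, 40.035865783691406), 89.84220886230469) 0.12375598906873442
0.12390782796872885
0.12341819385535718
0.12374888027435016
0.12383466310141233
[0.493 0.286 0.032]
t 38.47 at [0.619  0.0081 0.2468] psi -0.0005 tilt [-0.0066 -0.    ] need 2 rows; w 0.0917 F [-0.5  0.5  0.3] q [-0.36  0.59  0.51  1.56 -0.32  1.08  0.23]
0.04 0.03 -2.66 -0.003 0.000 -0.000 0;0.04 0.04 -2.66 -0.003 0.000 -0.000 0
```

View pics/w16.png

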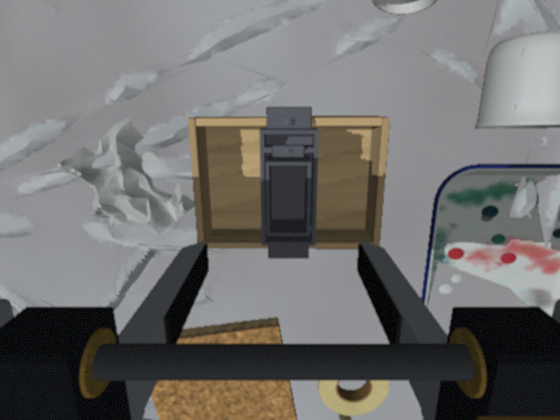

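View pics/s16.png

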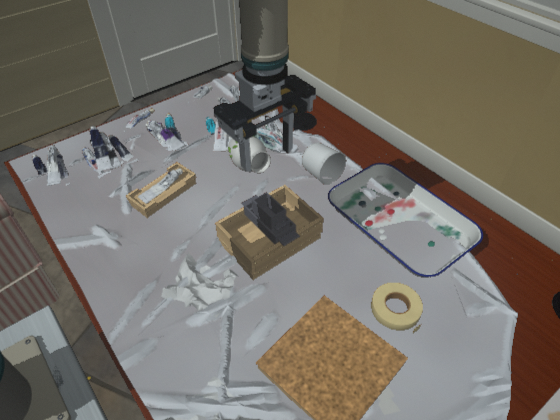

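```bash
python3 -c "
from h import *
print(workorder.finish_job())"
```

```text
the job is handed in; nothing more can be done
None
```

The job is done and handed in at about 38.5 s of the 131 s allowed. I lifted the cup and then the bridge tray onto the mat. I laid the tube in the rest, then put the tray back on the box and the cup back on the tray. Both kept their original orientation.

No check failed or disagreed. The hand-in itself reports no verdict.

| Check (wrist camera) | Measured | Expected |
|---|---|---|
| Tray centre (x, y) | (620.2, 9.0) mm | box centre (620.0, 8.9) mm |
| Tray rim height | 90 mm | 90 mm |
| Cup centre (x, y) | (619.6, 8.9) mm | tray centre (620.2, 9.0) mm |
| Cup top height | 123.8 mm, level to about 0.5 mm | 124 mm |
| Tube in the rest, checked just after release | centre within a few mm, turned under 1° | 20 mm / 16 mm / 0.25 rad |

- **Contacts:** both re-seatings made contact at the predicted height, with 18 N for the tray and 24 N for the cup.
- **Calibration:** the wrist camera reads about 1.2 mm off the tool position sideways, and I corrected for it.
- **Final view:** the last scene picture shows the tube in the rest, and the tape and vase where they were at the start. The vase is partly hidden by the gripper in that picture, and I did not re-measure either bystander.

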